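# Load the coil winder's rod

## Robot

A 6-joint arm with a two-finger parallel gripper is mounted at the origin on the work surface. World frame = base frame: x ahead of the robot, y to its left, z up, the work surface at z = 0. Lengths are in m, angles in rad, forces in N, time in s.
With the tool pointing down it reaches from about 0.35 to 0.975 m from the base axis. Payload 4.9 kg.
Tool frame: the origin (TCP) lies at the very end of the fingers, on their centre line; the grasp point (between the pads) lies behind it (manip.grip_depth is the z of the grasp point in the tool frame, in m); z points along the fingers, y is the direction in which the jaws open and shut (so a half turn about z gives the same grasp; the last joint's range is limited). The gripper opens to 85 mm and grips with 20 to 120 N. Pads are 22 mm wide; open, the fingers measure 114 mm over their backs; the gripper's body (76 mm by 85 mm) begins 54 mm behind the grasp point. The pads swing forward as they close: fully open they stand 13 mm farther back than shut.
Start: joints at [1.186, 0.053, 1.613, -0, 1.476, -0.119], TCP at [0.164, 0.603, 0.231] pointing down, gripper open.
Joint ranges: [-3.01, 3.01], [-1.01, 2.22], [0.06, 2.58], [-1.02, 4.17], [0.09, 2.62], [-3.14, 3.14]. Speed limits (rad/s): [2.57, 2.57, 3.14, 3.14, 3.14, 3.14].

## Interface

Orientations are given as a unit quaternion [w, x, y, z].
In Python, from plant import state, optics, manip, silhouettes, place_of gives the robot as it stands. The module is installed in compiled form; this text tells all that it offers.
- The arm moves only by the tool jog_arm, never from a script. Its argument "increments" is a list of rows, each an object with "slide": the shift along the tool's x, y, z in mm, a list of three; "rotation": the turn, a rotation vector about the tool's x, y, z in degrees, a list of three. A call has 1 to 20 rows; each row shifts and turns the commanded pose from where the row before left it, along the tool's axes as they then stand; what a row does not reach is not made up. A row lasts 1/12 s, in which the tool goes at most 41.7 mm and 7.16 degrees, less where a joint would pass 70% of its speed; a pose out of reach is approached as far as the arm can. A call with a gripper value outside its range is refused whole. "fingers" is the opening, from 0 (shut) to 1 (fully open), set as the call begins (left out, the last holds). The fingers move at their own pace and stop on an object; the grip force is fixed at half the most. Time passes only in rows, so rows that do not move let the fingers close. It gives the time, the measured TCP pose, the force and the opening at its end, in the units of the state.
- state(): the state, without advancing time (a new reading comes with each control period).
- optics.grab_frame(name): name is "scene" or "top" or "wrist"; returns a dict with "frame" (420x560x3 uint8, blue, green, red), "camera_matrix" (3x3 intrinsics, pixels), "R" (3x3) and "t" (3): a world point X has camera coordinates R X + t. Camera axes: x right, y down, z forward; pixel columns grow to the right and rows downward; lengths in m; the calibration is good to about 2 mm. A picture is of the moment at which its call begins. There is no depth.
- manip.job_done(): hands the job in, once; it reports no verdict.
Trained networks look in the newest picture that a camera, given by its name, has taken for a name from the list of things; names that differ only in an ending like _2 or _b are one class to them, and where a whole thing is asked for, a point or a joint stands for the part that bears it (a point fixed in the world has none). Each returns a list of dicts, best first, with "score" (0 to 1); they miss things now and then, are a little off and sometimes report something else, mostly with a low value. They report only what shows in the picture. A call takes as long as a camera call. They do not tell look-alikes from the thing itself.
- silhouettes(thing, camera): "mask" (420x560 bool, what is visible of it) and "bbox" ([left, top, right, bottom] in pixels, round what is visible of it).
- place_of(thing, camera): "uv" ([column, row] in pixels: a listed point, or the origin of a listed thing).
The state is a dict: "time": time; "joint_pos": joint angles; "joint_vel": joint speeds; "joint_efforts": joint torques, N m; "tool_pos": TCP position; "tool_rot": TCP orientation; "contact_force": force on the tool from outside, world axes, zero at the start; "ft_torque": the same for the moment, N m; "gripper_width": opening from 0.0 (shut) to 1.0 (fully open).
Only numpy, scipy, OpenCV 4.12 (cv2) and the standard library are available. Lean on these libraries where they do the work, as an engineer would, in place of code of your own. Each camera call takes 0.05 s, during which the arm holds its last target.

## Task

Get the coil winder ready: slide the grey spacer block onto its horizontal rod, then the black bobbin, then push the aluminium end cap on, hole first, over the spring catches and against the bobbin until you clearly feel the sprung plate behind the spacer give by about a millimetre; then let go, with no gaps left in the stack. Press gently: more than 20 N on the sprung plate or sideways on the rod does damage; leave everything else on the bench where it is.

Things in the scene. Friction and masses are not known exactly. Their poses are not given: they have to be found in the camera images.
- winder: Bench coil winder, bolted down: base plate 130 x 110 mm, grey housing (60 mm along the rod, 75 wide, top 125 mm above the bench, crank behind). Origin on the bench under the rod's axis; x axis: the level direction in which the steel rod points out of the housing; z up. Rod axis 100 mm above the bench. Along x: housing front 35 mm, bearing nose (40 mm diameter) to 41 mm, rod tip 144 mm.
- rod_tip (a point): Middle of the rod's free end, 100 mm above the bench; x axis along the rod, out of the free end. The last 33 mm is a nose of 10 mm diameter with a 4 mm long cone at its root; behind it 14 mm. The sprung plate (26 mm diameter) has its free face 64 to 78 mm behind the tip, set differently each time and not measured: feel for it. It yields 1 mm per 7 N.
- catches (a point): Point on the rod's axis, 8 mm behind its tip, where two domed spring catches stick out sideways from the nose, 14 mm across. They pinch the cap's 12.5 mm bore with some 4 N each, so that it drags (3 to 8 N) and does not slide off. A push of about 15 N on the cap, drag included, presses the stack well home. The 17 mm bores pass the catches.
- spacer: Grey plastic block, 44 x 44 mm square and 18 mm thick, about 40 g, with a 17 mm round through hole in the middle along the thickness. Stands on its edge on the bench, hole level. Origin at its centre (22 mm above the bench), x axis along the hole; both ways round are alike.
- bobbin: Black plastic coil bobbin, about 40 g, 26 mm long: two square flanges 46 x 46 mm, 7 mm thick, with a 12 mm wide winding space between them over a 28 mm square core; 17 mm round through hole. Stands on its flanges' edges, hole level. Origin at its centre (23 mm above the bench), x axis along the hole; both ways round are alike. Grip it across the flanges.
- cap: Aluminium end cap, about 80 g: block 42 x 42 mm, 44 long; in one end a blind round hole, 17 mm wide for 9 mm, then 12.5 mm wide to 38 mm deep; on the other end a round stub (28 mm diameter, 8 long). Stands on a flat side, hole level. Origin in the middle of the hole's mouth, 21 mm above the bench; x axis points out of the mouth: block from x = 0 to -44 mm, stub to -52 mm.
- choke: Bystander: copper-coloured choke ring lying flat, 48 mm diameter, 18 mm high; origin under its centre.
- capacitor: Bystander: blue upright can, 25 mm diameter, 40 mm high; origin under its centre.
- meter: Bystander: hand multimeter lying flat, yellow case 175 x 85 x 34 mm; origin under its centre, x along its length.
- pry_a: Bystander: blue plastic pry tool lying flat, 145 mm long, 24 wide, 8 high; origin near its middle, x along it.
- pry_b: Bystander: yellow plastic pry tool, as the blue one.
- heatsink: Bystander: finned aluminium heat sink, 80 x 40 x 28 mm; origin under its centre, x along its length.
Things that resemble listed ones, but are neither listed nor needed, are in the scene too. What is shaped like the spacer but green or yellow is not meant.

How it is judged:
On the way, in this order (a step that is already met when the one before it is completed fails the run):
1. the spacer is threaded on the rod (x of spacer in the frame of rod_tip between -0.079 and -0.032 m and y of spacer in the frame of rod_tip between -0.004 and 0.004 m and z of spacer in the frame of rod_tip between -0.004 and 0.004 m and angle between the x axis of spacer and the x axis of rod_tip, either way round below 0.2 rad), for 0.1 s.
2. the bobbin is threaded on the rod, outside the spacer (all of step 1 and x of bobbin in the frame of rod_tip between -0.057 and -0.018 m and y of bobbin in the frame of rod_tip between -0.004 and 0.004 m and z of bobbin in the frame of rod_tip between -0.004 and 0.004 m and angle between the x axis of bobbin and the x axis of rod_tip, either way round below 0.2 rad), for 0.1 s.
3. the cap presses the stack home: over 3 N from cap to bobbin and from spacer to the winder's sprung plate (x of cap in the frame of rod_tip between -0.042 and -0.014 m and y of cap in the frame of rod_tip between -0.004 and 0.004 m and z of cap in the frame of rod_tip between -0.004 and 0.004 m and angle between the x axis of cap and the x axis of rod_tip, either way round below 0.2 rad and contact force between cap and bobbin above 3 N and contact force between spacer and winder above 3 N), for 0.1 s.
At the end, for the whole second after the job is handed in: Spacer, bobbin and cap are on the rod in this order from the sprung plate, each within 4 mm of the rod's axis and 0.2 rad of its direction, at rest, with gaps under about 1.5 mm between spacer and bobbin and under about 2 mm between bobbin and cap (x of spacer in the frame of rod_tip between -0.079 and -0.048 m and y of spacer in the frame of rod_tip between -0.004 and 0.004 m and z of spacer in the frame of rod_tip between -0.004 and 0.004 m and angle between the x axis of each of spacer, bobbin, cap and the x axis of rod_tip, either way round below 0.2 rad and x of bobbin in the frame of rod_tip between -0.057 and -0.026 m and y of bobbin in the frame of rod_tip between -0.004 and 0.004 m and z of bobbin in the frame of rod_tip between -0.004 and 0.004 m and x of cap in the frame of rod_tip between -0.042 and -0.014 m and y of cap in the frame of rod_tip between -0.004 and 0.004 m and z of cap in the frame of rod_tip between -0.004 and 0.004 m and distance between bobbin and spacer below 0.0237 m and distance between cap and bobbin below 0.0155 m and linear speed of each of spacer, bobbin, cap below 0.01 m/s); the robot touches nothing.
It fails at once if more than 20 N from spacer, bobbin or robot on the winder (rod and sprung plate) (contact force between any of spacer, bobbin, the fingers, the arm and winder above 20 N).
It fails at once if more than 50 N between cap and rod (the pinch of the catches included) (contact force between cap and winder above 50 N).
It fails at once if a bystander shifted by more than 20 mm (distance of any of choke, capacitor, meter, pry_a, pry_b, heatsink from where it was at the start of the episode above 0.02 m).
It also fails if it takes over 72 s, if anything falls off the work surface, if the arm or the gripper's body presses on something with over 40 N, if the wrist force passes 120 N, or if a joint passes its speed limit or range.

## Working session

There is one attempt and no reset: what is moved stays moved. The work goes in short steps, Python scripts to look and compute and a tool call to move; the robot and the scene stay as the last step left them, time stands still between calls to the robot, and variables do not carry over. Pictures are saved under pics/ and viewed, and the job is handed in when it is done.

Besides the shell and the picture viewer there is one more tool, called after ">>>" in YAML: its name, and indented under it one key for each argument. jog_arm: Moves the arm, as the interface text tells. Its arguments: {"type":"object","properties":{"increments":{"type":"array","items":{"type":"object","properties":{"slide":{"type":"array","items":{"type":"number"}},"rotation":{"type":"array","items":{"type":"number"}}}}},"fingers":{"type":"number"}},"required":["increments"]}

```bash
mkdir -p pics; cat > h.py <<'E'
import numpy as np, cv2
from scipy.spatial.transform import Rotation as Ro
from plant import state, optics, manip, silhouettes, place_of
def grab(n,fn=None):
    f=optics.grab_frame(n)
    if fn: cv2.imwrite('pics/'+fn,f['frame'])
    return f
def ray(f,uv):
    K=np.array(f['camera_matrix']);R=np.array(f['R']);t=np.array(f['t'])
    d=R.T@np.linalg.solve(K,[uv[0],uv[1],1.]);c=-R.T@t
    return c,d
def at_z(f,uv,z):
    c,d=ray(f,uv);return c+d*(z-c[2])/d[2]
def proj(f,X):
    K=np.array(f['camera_matrix']);R=np.array(f['R']);t=np.array(f['t'])
    p=(np.atleast_2d(X)@R.T+t)@K.T
    return p[:,:2]/p[:,2:]
def tri(fs,uvs):
    A=np.zeros((3,3));b=np.zeros(3)
    for f,uv in zip(fs,uvs):
        c,d=ray(f,uv);d=d/np.linalg.norm(d);P=np.eye(3)-np.outer(d,d);A+=P;b+=P@c
    return np.linalg.solve(A,b)
E
python3 - <<'E'
from h import *
s=state();print({k:np.round(v,4).tolist() for k,v in s.items()},manip.grip_depth)
z={'winder':0,'rod_tip':.1,'catches':.1,'spacer':.022,'bobbin':.023,'cap':.021,'choke':0,'capacitor':0,'meter':0,'pry_a':0,'heatsink':0}
for c in ['scene','top','wrist']:
    f=grab(c,c+'0.png');print(c,(-f['R'].T@f['t']).round(3))
    for n in z:
        for r in place_of(n,c)[:4]:
            print(' ',n,np.round(r['uv'],1),round(r['score'],2),at_z(f,r['uv'],z[n])[:2].round(4))
print(state()['time'])
E
```

```text
{'time': 0.0, 'joint_pos': [1.186, 0.0534, 1.6143, -0.0, 1.476, -0.119], 'joint_vel': [0.0002, -0.0019, -0.002, 0.0019, -0.0029, 0.0006], 'joint_efforts': [-0.0018, -39.3678, -37.0177, -0.0001, 0.007, -0.0], 'tool_pos': [0.1639, 0.6024, 0.23], 'tool_rot': [-0.0003, 0.1325, 0.9912, -0.001], 'contact_force': [0.8992, -0.0669, -0.1635], 'ft_torque': [0.0259, -0.0238, 0.0369], 'gripper_width': 1.0011} -0.0187
scene [0.971 0.006 0.842]
  winder [432.8 251. ] 0.6 [0.4971 0.256 ]
  rod_tip [380.6 220.1] 0.73 [0.5084 0.1206]
  catches [380.8 217.9] 0.95 [0.5032 0.1205]
  spacer [320.5 209.6] 0.83 [ 0.4647 -0.0022]
  spacer [243.8 249.9] 0.82 [ 0.6022 -0.1431]
  spacer [282.7 226.3] 0.61 [ 0.5267 -0.0755]
  spacer [312.1 245.3] 0.6 [ 0.5571 -0.0038]
  bobbin [246.3 206.9] 0.81 [ 0.4981 -0.1663]
  choke [239. 294.] 0.58 [ 0.6914 -0.1297]
  capacitor [288.5 185.5] 0.42 [ 0.403 -0.089]
  meter [112.8 244.1] 0.71 [ 0.6465 -0.43  ]
  pry_a [385.8 185.7] 0.8 [0.3479 0.138 ]
  pry_a [349.5 183.8] 0.78 [0.3632 0.0524]
  heatsink [316.6 322. ] 0.97 [0.7112 0.0368]
top [ 0.384 -0.07   1.151]
  winder [128.1 239.6] 0.92 [0.4949 0.2555]
  rod_tip [184.3 230.8] 0.79 [0.5066 0.1114]
  catches [180.9 228.9] 0.8 [0.5105 0.1187]
  spacer [243.8 212. ] 0.58 [ 0.5619 -0.0076]
  spacer [243.8 249.4] 0.56 [ 0.4769 -0.0103]
  spacer [301.9 195.2] 0.46 [ 0.604  -0.1389]
  spacer [268.6 222.6] 0.44 [ 0.539  -0.0644]
  bobbin [316.9 237.1] 0.54 [ 0.5085 -0.1742]
  cap [360.  254.5] 0.55 [ 0.4717 -0.272 ]
  choke [294.1 162.5] 0.8 [ 0.6862 -0.1207]
  capacitor [277.6 280.1] 0.65 [ 0.4108 -0.088 ]
  meter [422.1 181.7] 0.9 [ 0.6479 -0.4226]
  pry_a [216.8 302.4] 0.71 [0.358  0.0476]
  heatsink [295.1 162.8] 0.66 [ 0.6855 -0.1231]
wrist [0.099 0.62  0.374]
1.8
```

```bash
python3 - <<'E'
import cv2
a=cv2.imread('pics/scene0.png');b=cv2.imread('pics/top0.png')
cv2.imwrite('pics/s0c.png',cv2.resize(a[150:350,180:460],None,fx=2.8,fy=2.8,interpolation=2))
cv2.imwrite('pics/t0c.png',cv2.resize(b[140:340,100:400],None,fx=2.6,fy=2.6,interpolation=2))
E
```

```text
(no output)
```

View pics/scene0.png

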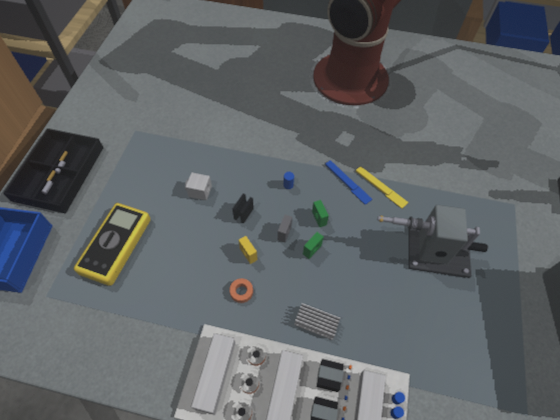

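View pics/s0c.png

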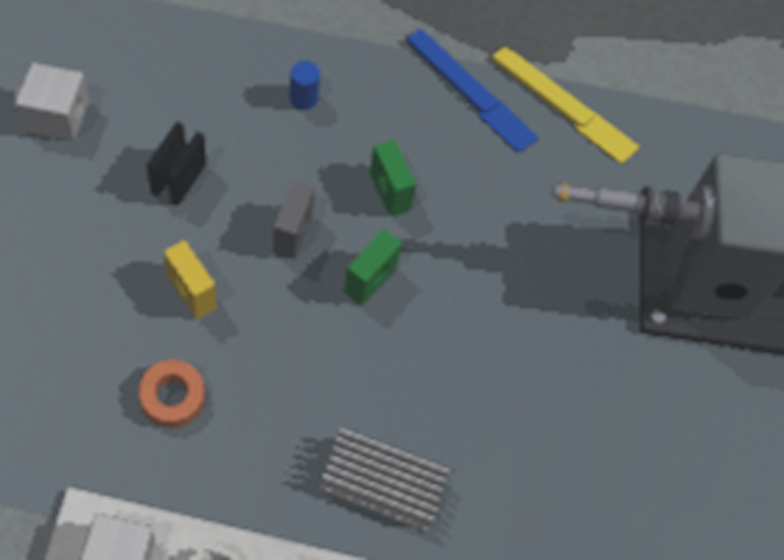

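View pics/t0c.png

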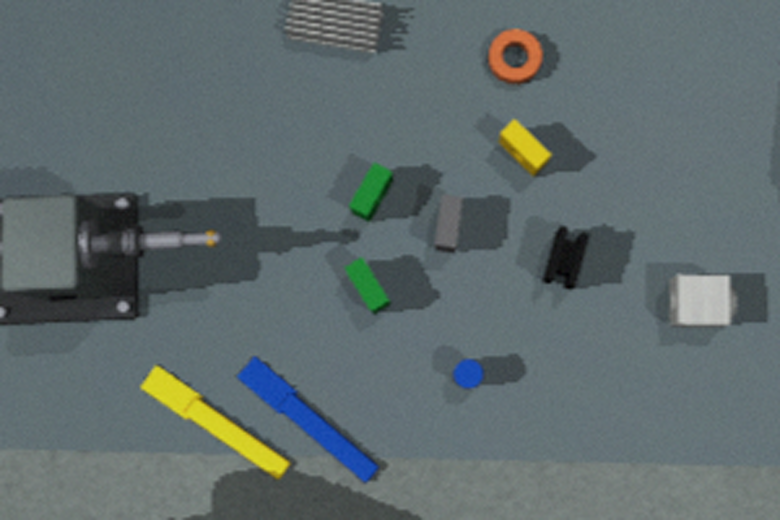

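Spacer candidates in the scene picture: greens at (320,210) and (312,245), yellow at (244,250), grey at (284,228). Only the grey one fits. I'll confirm it with an enlarged crop and work out the wrist-camera geometry.

```bash
python3 - <<'E'
from h import *
f=optics.grab_frame('wrist');s=state()
w,x,y,z=s['tool_rot'];Rt=Ro.from_quat([x,y,z,w]).as_matrix()
c=-f['R'].T@f['t'];print('cam in tool',(Rt.T@(c-s['tool_pos'])).round(4),'cam axes in tool (cols)\n',(Rt.T@f['R'].T).round(3))
print('Rt\n',Rt.round(3));print(f['camera_matrix'])
np.savez('wc.npz',p=Rt.T@(c-s['tool_pos']),A=Rt.T@f['R'].T,K=f['camera_matrix'])
a=cv2.imread('pics/scene0.png');b=cv2.imread('pics/top0.png')
g=np.hstack([cv2.resize(a[205:255,260:310],(390,390),interpolation=2),cv2.resize(b[225:285,335:395],(390,390),interpolation=2)])
cv2.imwrite('pics/crop1.png',g)
for n in ['top','scene']:
    f=optics.grab_frame(n)
    for t in ['winder','cap','bobbin','spacer']:
        for r in silhouettes(t,n)[:4]:
            m=r['mask'].astype(np.uint8);
            cs,_=cv2.findContours(m,0,2);q=max(cs,key=cv2.contourArea)
            print(n,t,round(r['score'],2),r['bbox'],cv2.minAreaRect(q), f['frame'][m>0].mean(0).round())
E
```

```text
cam in tool [ 0.0675 -0.0006 -0.1429] cam axes in tool (cols)
 [[ 0.001 -0.964 -0.267]
 [ 1.     0.001  0.   ]
 [ 0.    -0.267  0.964]]
Rt
 [[-0.965  0.263 -0.   ]
 [ 0.263  0.965 -0.   ]
 [ 0.    -0.    -1.   ]]
[[337.36884774   0.         280.50296678]
 [  0.         337.36884774 207.01415347]
 [  0.           0.           1.        ]]
top winder 0.86 [79.7, 216.3, 185.2, 264.9] ((132.1187744140625, 238.2569122314453), (48.87971496582031, 104.38184356689453), 86.98721313476562) [78. 78. 73.]
top winder 0.49 [284.8, 153.8, 305.0, 168.8] ((297.0, 161.0), (20.0, 18.0), 90.0) [ 61. 101. 180.]
top cap 0.93 [358.7, 243.8, 384.2, 266.6] ((369.5, 255.0), (20.0, 25.0), 90.0) [167. 169. 167.]
top bobbin 0.79 [310.8, 226.7, 320.3, 247.4] ((316.8000183105469, 237.60000610351562), (12.649109840393066, 18.973661422729492), 18.434947967529297) [25. 24. 23.]
top spacer 0.72 [230.3, 238.0, 250.0, 259.4] ((240.46981811523438, 249.17115783691406), (21.300031661987305, 8.601935386657715), 55.00798034667969) [ 56. 129.  36.]
top spacer 0.61 [264.2, 216.3, 277.9, 238.2] ((271.62310791015625, 225.5154113
[... 1004 characters left out ...]
5510597229004), 26.56505012512207) [ 80. 102. 157.]
scene spacer 0.78 [235.5, 235.9, 257.6, 263.6] ((247.19227600097656, 249.0384521484375), (26.902956008911133, 11.926054000854492), 56.30992889404297) [ 62. 137. 155.]
scene spacer 0.67 [312.2, 199.1, 328.5, 227.7] ((319.3999938964844, 212.80003356933594), (25.938386917114258, 13.416407585144043), 63.43495178222656) [61. 95. 49.]
scene spacer 0.66 [300.8, 232.3, 319.2, 258.8] ((312.2500305175781, 244.25003051757812), (13.435027122497559, 26.870058059692383), 45.0) [ 66. 102.  53.]
scene spacer 0.63 [359.7, 166.2, 405.5, 206.7] ((380.0624084472656, 186.5775909423828), (59.58867645263672, 8.623087882995605), 37.14668655395508) [ 69. 167. 182.]
```

View pics/crop1.png

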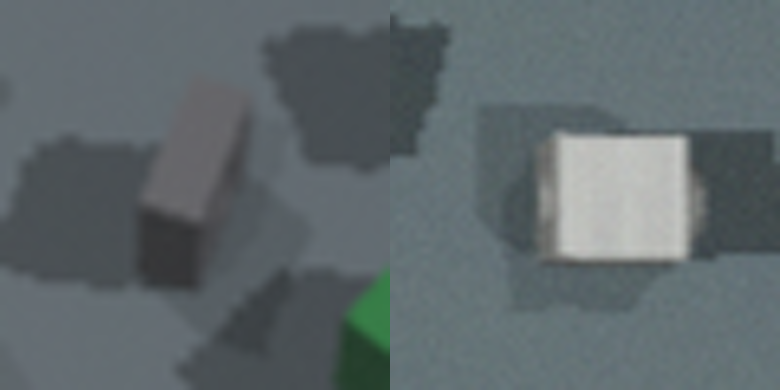

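The enlarged crop shows the grey block standing on its edge, so it's the right spacer. The cap's hole faces +y, towards the winder (left in the top view), and its stub is at the far end. Next I move to a view of the rod.

>>> jog_arm:
  increments:
    - {"slide": [-28.2, -22.3, 3.1]}
    - {"slide": [-28.2, -22.3, 3.1]}
    - {"slide": [-28.2, -22.3, 3.1]}
    - {"slide": [-28.2, -22.3, 3.1]}
    - {"slide": [-28.2, -22.3, 3.1]}
    - {"slide": [-28.2, -22.3, 3.1]}
    - {"slide": [-28.2, -22.3, 3.1]}
    - {"slide": [-28.2, -22.3, 3.1]}
    - {"slide": [-28.2, -22.3, 3.1]}
    - {"slide": [-28.2, -22.3, 3.1]}
    - {"slide": [-28.2, -22.3, 3.1]}
    - {"slide": [-28.2, -22.3, 3.1]}
    - {"slide": [-28.2, -22.3, 3.1]}
    - {"slide": [-28.2, -22.3, 3.1]}
    - {"slide": [-28.2, -22.3, 3.1]}
    - {"slide": [-28.2, -22.3, 3.1]}
    - {"rotation": [0, 0, 6.8]}
    - {"rotation": [0, 0, 6.8]}
    - {"rotation": [0, 0, 6.8]}
    - {"rotation": [0, 0, 6.8]}

```text
invalid input
```

>>> jog_arm:
  increments:
    - {"rotation": [0, 0, 6.8]}
    - {"rotation": [0, 0, 6.8]}
    - {"rotation": [0, 0, 6.8]}
    - {"rotation": [0, 0, 6.8]}
    - {"rotation": [0, 0, 6.8]}
    - {"rotation": [0, 0, 6.8]}
    - {"rotation": [0, 0, 6.8]}
    - {}

```text
invalid input
```

```bash
cat >> h.py <<'E'
def pose():
    s=state();w,x,y,z=s['tool_rot'];return np.array(s['tool_pos']),Ro.from_quat([x,y,z,w]).as_matrix(),s
def show():
    p,R,s=pose();print('t %.2f tcp %s yaw %.2f tiltz %s F %s w %.3f'%(s['time'],(p*1000).round(1),np.degrees(np.arctan2(R[1,0],R[0,0])),R[:,2].round(4),np.round(s['contact_force'],1),s['gripper_width']))
    return p,R
E
python3 - <<'E'
from h import *
p,R=show()
f=grab('wrist','w1.png');np.savez('w1.npz',**f)
for n in ['rod_tip','catches']:
    for r in place_of(n,'wrist')[:2]: print(n,np.round(r['uv'],1),r['score'],at_z(f,r['uv'],.1).round(4))
E
```

```text
t 2.35 tcp [164.2 603.  231.3] yaw 164.77 tiltz [ 0. -0. -1.] F [ 0.2 -0.4 -0.3] w 1.001
```

View pics/w1.png

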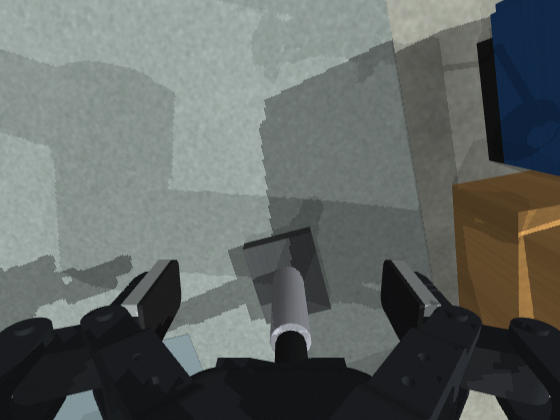

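>>> jog_arm:
  increments:
    - {"slide": [0, 0, -40], "rotation": [0, 0, 0]}
    - {"slide": [0, 0, -40], "rotation": [0, 0, 0]}
    - {"slide": [0, 0, 0], "rotation": [0, 0, 0]}

```text
time: 2.75
tool_pos: [0.1653, 0.6059, 0.3215]
tool_rot: [0.002, 0.132, 0.991, 0.007]
contact_force: [0.4, 0.3, 2.5]
gripper_width: 1.0
```

```bash
python3 - <<'E'
from h import *
show()
f=grab('wrist','w2.png')
E
```

```text
t 2.75 tcp [165.3 605.9 321.5] yaw 164.77 tiltz [ 0.0055  0.0136 -0.9999] F [0.4 0.3 2.5] w 1.000
```

View pics/w2.png

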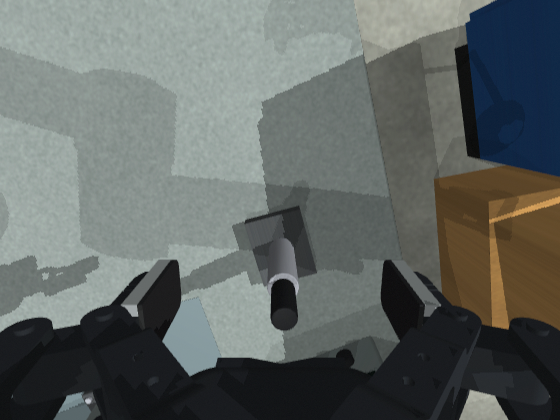

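The wrist view shows a knobbed stand on the bench at about (285,290). Its top is about 0.21 m high and close to my path, so I'll travel high past it and descend later.

>>> jog_arm:
  increments:
    - {"slide": [-28.2, -22.3, 0], "rotation": [0, 0, 0]}
    - {"slide": [-28.2, -22.3, 0], "rotation": [0, 0, 0]}
    - {"slide": [-28.2, -22.3, 0], "rotation": [0, 0, 0]}
    - {"slide": [-28.2, -22.3, 0], "rotation": [0, 0, 0]}
    - {"slide": [-28.2, -22.3, 0], "rotation": [0, 0, 0]}
    - {"slide": [-28.2, -22.3, 0], "rotation": [0, 0, 0]}
    - {"slide": [-28.2, -22.3, 0], "rotation": [0, 0, 0]}
    - {"slide": [-28.2, -22.3, 0], "rotation": [0, 0, 0]}
    - {"slide": [-28.2, -22.3, 16], "rotation": [0, 0, 0]}
    - {"slide": [-28.2, -22.3, 16], "rotation": [0, 0, 0]}
    - {"slide": [-28.2, -22.3, 16], "rotation": [0, 0, 0]}
    - {"slide": [-28.2, -22.3, 16], "rotation": [0, 0, 0]}
    - {"slide": [-28.2, -22.3, 16], "rotation": [0, 0, 0]}
    - {"slide": [-28.2, -22.3, 16], "rotation": [0, 0, 0]}
    - {"slide": [-28.2, -22.3, 16], "rotation": [0, 0, 0]}
    - {"slide": [-28.2, -22.3, 16], "rotation": [0, 0, 0]}
    - {"slide": [0, 0, 0], "rotation": [0, 0, 6.8]}
    - {"slide": [0, 0, 0], "rotation": [0, 0, 6.8]}
    - {"slide": [0, 0, 0], "rotation": [0, 0, 6.8]}
    - {"slide": [0, 0, 0], "rotation": [0, 0, 6.8]}

```text
time: 4.47
tool_pos: [0.5054, 0.1397, 0.1822]
tool_rot: [-0.001, 0.365, 0.931, -0.0]
contact_force: [-0.4, 0.2, -0.9]
gripper_width: 1.002
```

>>> jog_arm:
  increments:
    - {"slide": [0, 0, 0], "rotation": [0, 0, 6.8]}
    - {"slide": [0, 0, 0], "rotation": [0, 0, 6.8]}
    - {"slide": [0, 0, 0], "rotation": [0, 0, 6.8]}
    - {"slide": [0, 0, 0], "rotation": [0, 0, 6.8]}
    - {"slide": [0, 0, 0], "rotation": [0, 0, 6.8]}
    - {"slide": [0, 0, 0], "rotation": [0, 0, 6.8]}
    - {"slide": [0, 0, 0], "rotation": [0, 0, 6.8]}
    - {"slide": [0, 0, 0], "rotation": [0, 0, 0]}
    - {"slide": [0, 0, 0], "rotation": [0, 0, 0]}

```text
time: 5.22
tool_pos: [0.5055, 0.1402, 0.1827]
tool_rot: [-0.0, 0.706, 0.708, -0.0]
contact_force: [-0.3, 0.7, -0.3]
gripper_width: 1.003
```

```bash
python3 - <<'E'
from h import *
p,R=show()
f=grab('wrist','w3.png');np.savez('w3.npz',**f)
for n in ['rod_tip','catches']:
    for r in place_of(n,'wrist')[:2]: print(n,np.round(r['uv'],1),r['score'],at_z(f,r['uv'],.1).round(4))
E
```

```text
t 5.22 tcp [505.5 140.2 182.7] yaw 90.14 tiltz [-8.e-04 -1.e-04 -1.e+00] F [-0.3  0.7 -0.3] w 1.003
rod_tip [279.8 257.4] 0.66 [0.5049 0.1067 0.1   ]
catches [277.1 242.1] 0.7 [0.503  0.1186 0.1   ]
```

View pics/w3.png

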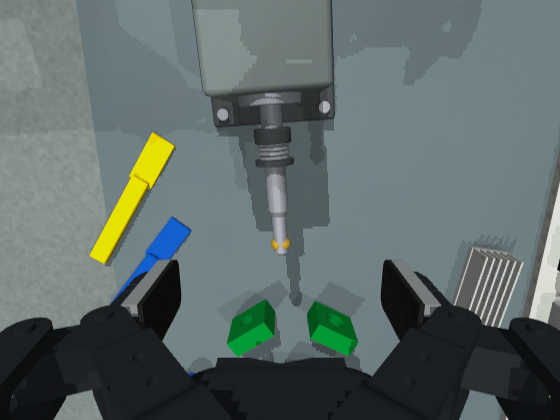

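The rod runs from about (270,110) to the tip at about (281,253), with orange catches at (281,244). Measuring its axis on an enlarged crop.

```bash
python3 - <<'E'
from h import *
im=cv2.imread('pics/w3.png');f=dict(np.load('w3.npz'))
c=im[90:270,225:335];cv2.imwrite('pics/w3c.png',cv2.resize(c,None,fx=3.3,fy=3.3,interpolation=2))
g=cv2.cvtColor(im,6).astype(int)
for r in list(range(172,210,5))+list(range(214,240,4))+[244,248,251,253,255]:
    print(r,g[r,262:296].tolist())
E
```

```text
172 [90, 90, 89, 79, 86, 90, 93, 95, 98, 102, 109, 107, 108, 105, 101, 97, 95, 90, 88, 84, 78, 72, 66, 65, 90, 90, 91, 90, 90, 91, 91, 90, 90, 90]
177 [90, 89, 90, 80, 84, 126, 134, 140, 144, 149, 159, 162, 160, 160, 155, 149, 142, 136, 132, 126, 115, 90, 92, 72, 90, 90, 91, 91, 90, 91, 90, 90, 91, 91]
182 [89, 89, 89, 81, 108, 127, 135, 141, 142, 146, 155, 163, 161, 159, 157, 151, 145, 138, 134, 129, 119, 108, 96, 80, 72, 90, 90, 90, 91, 90, 90, 91, 90, 90]
187 [89, 89, 90, 89, 95, 120, 133, 141, 150, 155, 162, 172, 176, 176, 176, 152, 148, 141, 135, 130, 122, 112, 101, 86, 71, 90, 90, 90, 91, 90, 90, 90, 91, 91]
192 [89, 89, 90, 89, 81, 112, 128, 139, 145, 153, 158, 168, 176, 176, 176, 178, 176, 165, 146, 148, 141, 115, 105, 93, 77, 85, 91, 91, 90, 90, 90, 90, 90, 90]
197 [91, 90, 89, 90, 89, 110, 124, 135, 143, 149, 156, 165, 176, 176, 176, 178, 177, 169, 159, 150, 144, 133, 121, 109, 91, 74, 91, 91, 90, 90, 90, 90, 91, 91]
202 [91, 91, 90, 90, 91, 87, 115, 129, 139, 149, 154, 161, 172, 178, 176, 176, 176, 174, 164, 152, 146, 137, 125, 113, 97, 78, 90, 91, 91, 90, 90, 90, 91, 90]

[... 1388 characters left out ...]
2, 142, 130, 106, 84, 90, 90, 90, 89, 90]
248 [129, 128, 128, 128, 128, 128, 128, 128, 128, 128, 119, 116, 125, 134, 140, 147, 164, 181, 176, 176, 173, 153, 139, 126, 113, 96, 89, 90, 91, 91, 90, 90, 90, 89]
251 [128, 128, 128, 128, 128, 128, 128, 128, 128, 128, 129, 128, 109, 124, 139, 151, 166, 179, 178, 176, 175, 160, 148, 134, 121, 93, 84, 90, 90, 90, 90, 89, 90, 89]
253 [128, 128, 129, 128, 128, 128, 128, 129, 128, 128, 129, 128, 128, 125, 124, 130, 147, 160, 161, 159, 158, 140, 125, 99, 98, 90, 89, 90, 90, 90, 89, 89, 89, 89]
255 [128, 129, 129, 129, 128, 128, 129, 129, 128, 128, 128, 128, 127, 129, 129, 122, 115, 113, 113, 113, 116, 118, 87, 90, 89, 90, 90, 90, 89, 89, 90, 88, 88, 88]
```

View pics/w3c.png

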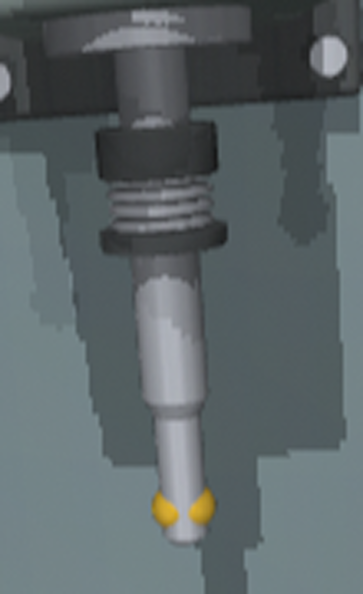

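```bash
python3 - <<'E'
from h import *
f=dict(np.load('w3.npz'))
pts=[(275,177),(275.5,182),(276.3,192),(277,197),(277.1,202),(277.4,207),(278,218),(278.5,222),(279,226),(279.1,230),(280.9,251)]
P=np.array([at_z(f,(u+.0,v),.1) for u,v in pts]);print(P.round(4))
k=np.polyfit(P[:,1],P[:,0],1);print('dx/dy',k[0],np.degrees(np.arctan(k[0])),'res',(P[:,0]-np.polyval(k,P[:,1])).round(4))
tip=at_z(f,(281,255.5),.105);print('tip',tip,'axis x at tip y',np.polyval(k,tip[1]))
ca=at_z(f,(281,244),.1);print('catches',ca)
# step at cone root (tip+33): rows ~210-213 top silhouette
print(at_z(f,(277.6,210),.107),at_z(f,(278,214),.105))
# plate front face ~ row 163 (crop 245/3.3+90)
print('plate', at_z(f,(274,165),.113), at_z(f,(274,165),.1),at_z(f,(274,165),.107))
# top/scene check of predicted axis
ax=np.array([tip[1]+d for d in [0,.033,.1]]);X=np.c_[np.polyval(k,ax),ax,np.full(3,.1)]
for n in ['top0','scene0']: pass
for n in ['top','scene']:
    g=optics.grab_frame(n);print(n,proj(g,X).round(1))
show()
E
```

```text
[[0.5015 0.1657 0.1   ]
 [0.5019 0.1622 0.1   ]
 [0.5024 0.1553 0.1   ]
 [0.5029 0.1517 0.1   ]
 [0.503  0.1482 0.1   ]
 [0.5032 0.1446 0.1   ]
 [0.5036 0.1366 0.1   ]
 [0.504  0.1337 0.1   ]
 [0.5043 0.1307 0.1   ]
 [0.5044 0.1277 0.1   ]
 [0.5057 0.1117 0.1   ]]
dx/dy -0.07491557427568019 -4.284343118121781 res [-0.0001 -0.      0.      0.0002  0.     -0.     -0.0002 -0.0001  0.0001
 -0.0001  0.0001]
tip [0.50580035 0.1104318  0.105     ] axis x at tip y 0.5057568041477246
catches [0.50577751 0.11713314 0.1       ]
[0.50338005 0.14444337 0.107     ] [0.50363816 0.14103094 0.105     ]
plate [0.50112683 0.17574357 0.113     ] [0.50086963 0.17382187 0.1       ] [0.50100812 0.17485663 0.107     ]
top [[184.7 231.2]
 [168.9 232. ]
 [136.6 233.6]]
scene [[375.7 217.9]
 [392.2 220.3]
 [426.  225.1]]
t 5.47 tcp [505.8 140.2 183.2] yaw 90.03 tiltz [-1.e-04 -0.e+00 -1.e+00] F [-0.9 -0.7 -0.3] w 1.001
```

Rod: tip at (0.5058, 0.1100, 0.100), direction into the winder is yaw 94.3°. It agrees with the top view. Next I look at the grey spacer from the wrist.

>>> jog_arm:
  increments:
    - {"slide": [-35, 4.4, 2], "rotation": [0, 0, 0]}
    - {"slide": [-35, 4.4, 2], "rotation": [0, 0, 0]}
    - {"slide": [-35, 4.4, 2], "rotation": [0, 0, 0]}
    - {"slide": [-35, 4.4, 2], "rotation": [0, 0, 0]}
    - {"slide": [-35, 4.4, 2], "rotation": [0, 0, 0]}
    - {"slide": [-35, 4.4, 2], "rotation": [0, 0, 0]}
    - {"slide": [0, 0, 0], "rotation": [0, 0, 4.3]}
    - {"slide": [0, 0, 0], "rotation": [0, 0, 4.3]}
    - {"slide": [0, 0, 0], "rotation": [0, 0, 0]}
    - {"slide": [0, 0, 0], "rotation": [0, 0, 0]}

```text
time: 6.3
tool_pos: [0.5321, -0.0699, 0.1713]
tool_rot: [-0.0, 0.758, 0.653, 0.0]
contact_force: [-0.2, 0.7, 0.5]
gripper_width: 1.001
```

```bash
python3 - <<'E'
from h import *
p,R=show()
f=grab('wrist','w4.png');np.savez('w4.npz',**f)
for r in silhouettes('spacer','wrist')[:5]:
    m=r['mask'];print(round(r['score'],2),r['bbox'],f['frame'][m].mean(0).round())
for r in place_of('spacer','wrist')[:5]: print(np.round(r['uv'],1),r['score'],at_z(f,r['uv'],.022).round(4))
E
```

```text
t 6.30 tcp [532.1 -69.9 171.3] yaw 81.49 tiltz [-0.  0. -1.] F [-0.2  0.7  0.5] w 1.001
0.95 [269.8, 91.8, 330.5, 135.6] [ 60. 160.  11.]
0.93 [337.4, 221.2, 389.5, 284.9] [  1. 175. 195.]
0.86 [256.4, 183.8, 310.3, 216.7] [114. 113. 112.]
0.85 [171.6, 100.9, 230.2, 150.1] [ 48. 132.   5.]
[279.9 195.7] 0.79 [ 0.5311 -0.0734  0.022 ]
[360.8 249.7] 0.72 [ 0.598  -0.1356  0.022 ]
[298.6 111.1] 0.61 [ 0.5572 -0.004   0.022 ]
[206.3 126.9] 0.61 [ 0.4785 -0.0053  0.022 ]
```

View pics/w4.png

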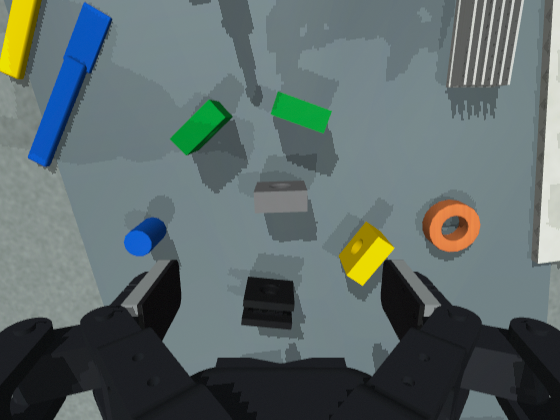

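The grey block is at (281,200), with its hole face on the upper edge. The yellow lookalike is at (367,253) and the greens at (203,127) and (301,112). Refining the corners.

```bash
cat >> h.py <<'E'
def fitbox(f,mask,half,zc,x0,vis=None):
    # fit (x,y,yaw) of upright box with half dims (along hole, across, up) so projected hull matches mask
    from scipy.optimize import minimize
    H,W=mask.shape;dt=cv2.distanceTransform((~mask).astype(np.uint8),2,5)
    def hull(q):
        c,s=np.cos(q[2]),np.sin(q[2]);pts=[]
        for a in (-1,1):
            for b in (-1,1):
                for d in (-1,1):
                    u,v=a*half[0],b*half[1];pts.append([q[0]+c*u-s*v,q[1]+s*u+c*v,zc+d*half[2]])
        return cv2.convexHull(proj(f,np.array(pts)).astype(np.float32))
    def cost(q):
        m=np.zeros((H*4,W*4),np.uint8);cv2.fillConvexPoly(m,((hull(q)+.5)*4*16).astype(np.int32),255,cv2.LINE_8,4)
        m=cv2.resize(m,(W,H),interpolation=cv2.INTER_AREA)/255.
        return np.abs(m-mask).sum()
    best=minimize(cost,x0,method='Nelder-Mead',options=dict(initial_simplex=np.array(x0)+np.array([[0,0,0],[.004,0,0],[0,.004,0],[0,0,.1]]),xatol=1e-4,fatol=.2))
    return best.x,best.fun,mask.sum()
E
python3 - <<'E'
from h import *
p,R=show();f=optics.grab_frame('wrist')
im=f['frame']
cv2.imwrite('pics/w4c.png',cv2.resize(im[170:230,240:330],None,fx=8,fy=8,interpolation=0))
r=[r for r in silhouettes('spacer','wrist') if r['bbox'][0]>245 and r['bbox'][0]<268 and r['bbox'][1]>170][0]
x,c,n=fitbox(f,r['mask'],(.009,.022,.022),.022,[.531,-.0735,np.radians(82)])
print(x.round(4),np.degrees(x[2]),c,n)
E
```

```text
t 6.45 tcp [532.1 -69.4 171.3] yaw 81.49 tiltz [ 1.e-04 -0.e+00 -1.e+00] F [-1.3  0.8 -0.2] w 1.001Traceback (most recent call last):
  File "<stdin>", line 5, in <module>
IndexError: list index out of range
```

View pics/w4c.png

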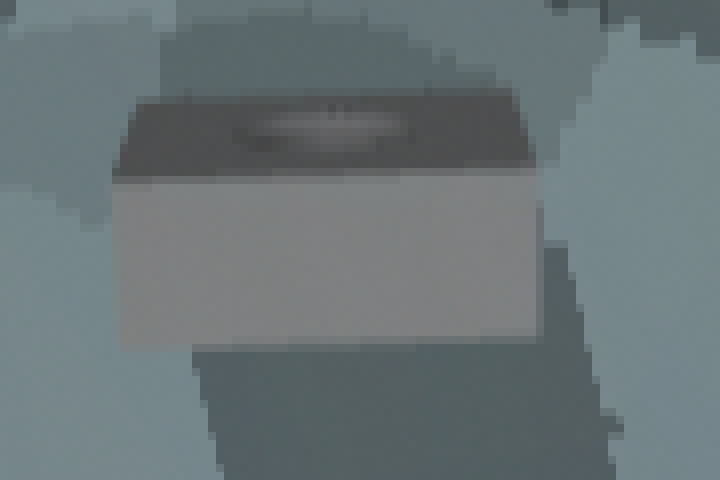

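```bash
python3 - <<'E'
from h import *
f=dict(np.load('w4.npz'))
q=[(254,192.8),(307.1,191.3),(307.8,212.3),(255,213.8)]
P=np.array([at_z(f,(u-.5,v-.5),.044) for u,v in q])
c=P.mean(0);print(c.round(4))
for a,b in ((0,1),(3,2),(3,0),(2,1)):
    d=P[b]-P[a];print(np.linalg.norm(d).round(4),np.degrees(np.arctan2(d[1],d[0])).round(2))
E
```

```text
[ 0.5315 -0.0736  0.044 ]
0.0436 -6.8
0.0441 -6.76
0.018 82.98
0.018 84.59
```

>>> jog_arm:
  increments:
    - {"slide": [-4, 0, 20], "rotation": [0, 0, -1.7]}
    - {"slide": [0, 0, 33], "rotation": [0, 0, 0]}
    - {"slide": [0, 0, 33], "rotation": [0, 0, 0]}
    - {"slide": [0, 0, 33], "rotation": [0, 0, 0]}
    - {"slide": [0, 0, 25], "rotation": [0, 0, 0]}
    - {"slide": [0, 0, 14], "rotation": [0, 0, 0]}
    - {"slide": [0, 0, 8], "rotation": [0, 0, 0]}
    - {"slide": [0, 0, 0], "rotation": [0, 0, 0]}
    - {"slide": [0, 0, 0], "rotation": [0, 0, 0]}

```text
time: 7.3
tool_pos: [0.5319, -0.0737, 0.0058]
tool_rot: [0.0, 0.748, 0.663, 0.0]
contact_force: [0.4, -0.0, 0.1]
gripper_width: 1.002
```

>>> jog_arm:
  fingers: 0
  increments:
    - {"slide": [0, 0, 0], "rotation": [0, 0, 0]}
    - {"slide": [0, 0, 0], "rotation": [0, 0, 0]}
    - {"slide": [0, 0, 0], "rotation": [0, 0, 0]}
    - {"slide": [0, 0, 0], "rotation": [0, 0, 0]}
    - {"slide": [0, 0, 0], "rotation": [0, 0, 0]}
    - {"slide": [0, 0, 0], "rotation": [0, 0, 0]}

```text
time: 7.8
tool_pos: [0.5327, -0.074, 0.0068]
tool_rot: [0.001, 0.749, 0.663, 0.001]
contact_force: [0.1, -0.8, 7.3]
gripper_width: 0.508
```

```bash
python3 - <<'E'
from h import *
p,R=show();print(manip.grip_depth)
d=np.array([.5315,-.0736,.022])-p;print('spacer in tool',R.T@d)
E
```

```text
t 7.80 tcp [532.7 -74.    6.8] yaw 83.07 tiltz [ 2.4e-03 -6.0e-04 -1.0e+00] F [ 0.1 -0.8  7.3] w 0.508
-0.0187
spacer in tool [ 0.00029392 -0.00119687 -0.01525181]
```

>>> jog_arm:
  increments:
    - {"slide": [0, 0, -15], "rotation": [0, 0, 0]}
    - {"slide": [0, 0, -30], "rotation": [0, 0, 0]}
    - {"slide": [0, 0, -33], "rotation": [0, 0, 0]}
    - {"slide": [28, -8.2, 0], "rotation": [0, 0, 0]}
    - {"slide": [28, -8.2, 0], "rotation": [0, 0, 0]}
    - {"slide": [28, -8.2, 0], "rotation": [0, 0, 0]}
    - {"slide": [28, -8.2, 0], "rotation": [0, 0, 0]}
    - {"slide": [28, -8.2, 0], "rotation": [0, 0, 0]}
    - {"slide": [0, 0, 0], "rotation": [0, 0, -5.6]}
    - {"slide": [0, 0, 0], "rotation": [0, 0, -5.6]}
    - {"slide": [0, 0, 0], "rotation": [0, 0, 0]}
    - {"slide": [0, 0, 0], "rotation": [0, 0, 0]}
    - {"slide": [0, 0, 0], "rotation": [0, 0, 0]}

```text
time: 8.88
tool_pos: [0.5075, 0.07, 0.0831]
tool_rot: [-0.0, 0.681, 0.732, -0.0]
contact_force: [0.4, -0.7, -0.6]
gripper_width: 0.505
```

```bash
python3 - <<'E'
from h import *
p,R=show()
f=grab('wrist','w5.png');np.savez('w5.npz',**f)
im=f['frame']
cv2.imwrite('pics/w5c.png',cv2.resize(im[120:320,200:360],None,fx=3,fy=3,interpolation=2))
E
```

```text
t 8.88 tcp [507.5  70.   83.1] yaw 94.13 tiltz [-5.e-04 -0.e+00 -1.e+00] F [ 0.4 -0.7 -0.6] w 0.505
```

View pics/w5.png

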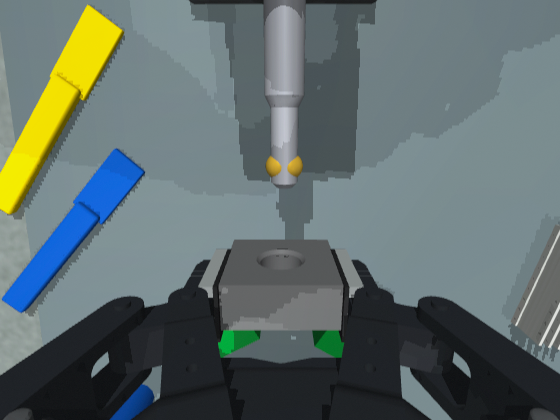

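View pics/w5c.png

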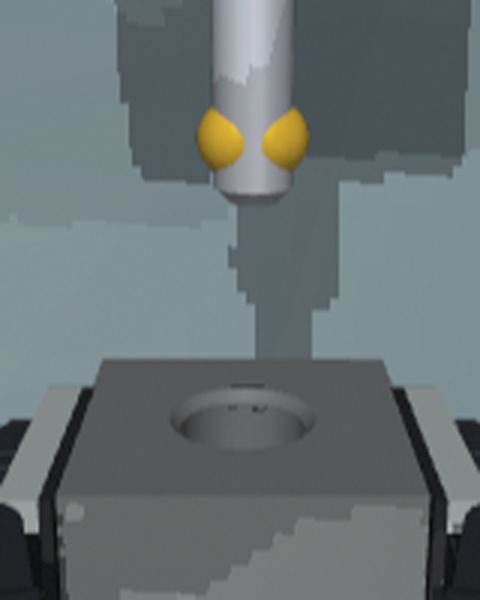

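The held spacer's hole is at (281,259) and the rod axis at column 284.5, so I need about +1.2 mm in tool y and +1.6 mm up. Then I advance over the nose.

>>> jog_arm:
  increments:
    - {"slide": [0, 1.2, -1.6], "rotation": [0, 0, 0]}
    - {"slide": [5, 0, 0], "rotation": [0, 0, 0]}
    - {"slide": [5, 0, 0], "rotation": [0, 0, 0]}
    - {"slide": [5, 0, 0], "rotation": [0, 0, 0]}
    - {"slide": [5, 0, 0], "rotation": [0, 0, 0]}
    - {"slide": [5, 0, 0], "rotation": [0, 0, 0]}
    - {"slide": [5, 0, 0], "rotation": [0, 0, 0]}
    - {"slide": [5, 0, 0], "rotation": [0, 0, 0]}
    - {"slide": [5, 0, 0], "rotation": [0, 0, 0]}
    - {"slide": [5, 0, 0], "rotation": [0, 0, 0]}
    - {"slide": [4, 0, 0], "rotation": [0, 0, 0]}
    - {"slide": [4, 0, 0], "rotation": [0, 0, 0]}
    - {"slide": [0, 0, 0], "rotation": [0, 0, 0]}
    - {"slide": [0, 0, 0], "rotation": [0, 0, 0]}

```text
time: 10.1
tool_pos: [0.5049, 0.1233, 0.0849]
tool_rot: [0.0, 0.68, 0.733, -0.0]
contact_force: [-0.8, -0.6, -0.4]
gripper_width: 0.508
```

```bash
python3 - <<'E'
from h import *
p,R=show()
f=grab('wrist','w6.png');np.savez('w6.npz',**f)
im=f['frame']
cv2.imwrite('pics/w6c.png',cv2.resize(im[80:300,200:360],None,fx=2.7,fy=2.7,interpolation=2))
E
```

```text
t 10.10 tcp [504.9 123.3  84.9] yaw 94.29 tiltz [-0.e+00 -2.e-04 -1.e+00] F [-0.8 -0.6 -0.4] w 0.508
```

View pics/w6c.png

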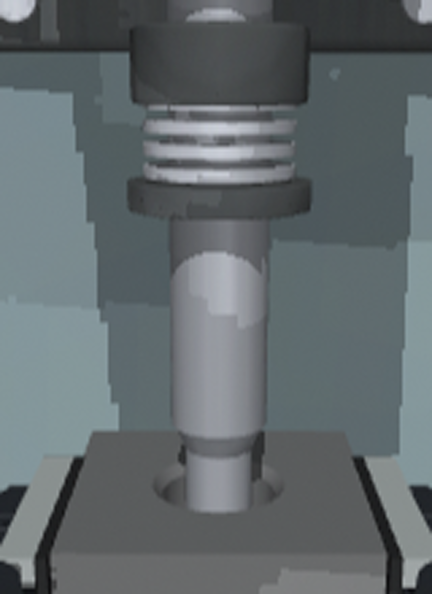

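>>> jog_arm:
  increments:
    - {"slide": [3, 0, 0], "rotation": [0, 0, 0]}
    - {"slide": [3, 0, 0], "rotation": [0, 0, 0]}
    - {"slide": [3, 0, 0], "rotation": [0, 0, 0]}
    - {"slide": [3, 0, 0], "rotation": [0, 0, 0]}
    - {"slide": [2, 0, 0], "rotation": [0, 0, 0]}
    - {"slide": [0, 0, 0], "rotation": [0, 0, 0]}

```text
time: 10.65
tool_pos: [0.5039, 0.1375, 0.0849]
tool_rot: [-0.0, 0.68, 0.733, 0.0]
contact_force: [0.2, -0.1, -0.9]
gripper_width: 0.509
```

>>> jog_arm:
  increments:
    - {"slide": [3, 0, 0], "rotation": [0, 0, 0]}
    - {"slide": [3, 0, 0], "rotation": [0, 0, 0]}
    - {"slide": [3, 0, 0], "rotation": [0, 0, 0]}
    - {"slide": [3, 0, 0], "rotation": [0, 0, 0]}
    - {"slide": [3, 0, 0], "rotation": [0, 0, 0]}
    - {"slide": [0, 0, 0], "rotation": [0, 0, 0]}
    - {"slide": [0, 0, 0], "rotation": [0, 0, 0]}

```text
time: 11.23
tool_pos: [0.5027, 0.1523, 0.0849]
tool_rot: [0.0, 0.68, 0.733, -0.0]
contact_force: [0.5, -0.9, -0.9]
gripper_width: 0.507
```

>>> jog_arm:
  increments:
    - {"slide": [3, 0, 0], "rotation": [0, 0, 0]}
    - {"slide": [3, 0, 0], "rotation": [0, 0, 0]}
    - {"slide": [2, 0, 0], "rotation": [0, 0, 0]}
    - {"slide": [0, 0, 0], "rotation": [0, 0, 0]}

```text
time: 11.57
tool_pos: [0.5021, 0.1604, 0.0849]
tool_rot: [-0.0, 0.68, 0.733, 0.0]
contact_force: [0.5, -0.5, -0.4]
gripper_width: 0.508
```

>>> jog_arm:
  fingers: 1
  increments:
    - {"slide": [0, 0, 0], "rotation": [0, 0, 0]}
    - {"slide": [0, 0, 0], "rotation": [0, 0, 0]}
    - {"slide": [0, 0, 0], "rotation": [0, 0, 0]}
    - {"slide": [0, 0, 0], "rotation": [0, 0, 0]}
    - {"slide": [0, 0, 0], "rotation": [0, 0, 0]}

```text
time: 11.98
tool_pos: [0.5023, 0.16, 0.085]
tool_rot: [0.0, 0.68, 0.733, 0.0]
contact_force: [-0.4, 0.0, -0.1]
gripper_width: 1.001
```

```bash
python3 - <<'E'
from h import *
p,R=show()
f=grab('wrist','w7.png')
cv2.imwrite('pics/w7c.png',cv2.resize(f['frame'][80:340,160:400],None,fx=2.2,fy=2.2,interpolation=2))
E
```

```text
t 11.98 tcp [502.3 160.   85. ] yaw 94.26 tiltz [ 2.e-04  0.e+00 -1.e+00] F [-0.4  0.  -0.1] w 1.001
```

View pics/w7c.png

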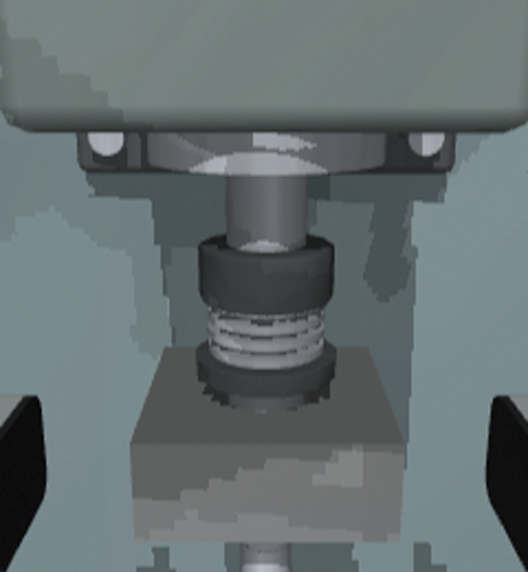

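Spacer hangs on the rod just in front of the plate. Going to the bobbin.

>>> jog_arm:
  increments:
    - {"slide": [0, 0, -28], "rotation": [0, 0, 0]}
    - {"slide": [0, 0, -29], "rotation": [0, 0, 0]}
    - {"slide": [0, 0, -29], "rotation": [0, 0, 0]}
    - {"slide": [-36.8, -2.4, 0], "rotation": [0, 0, 0]}
    - {"slide": [-36.8, -2.4, 0], "rotation": [0, 0, 0]}
    - {"slide": [-36.8, -2.4, 0], "rotation": [0, 0, 0]}
    - {"slide": [-36.8, -2.4, 0], "rotation": [0, 0, 0]}
    - {"slide": [-36.8, -2.4, 0], "rotation": [0, 0, 0]}
    - {"slide": [-36.8, -2.4, 0], "rotation": [0, 0, 0]}
    - {"slide": [-36.8, -2.4, 0], "rotation": [0, 0, 0]}
    - {"slide": [-36.8, -2.4, 0], "rotation": [0, 0, 0]}
    - {"slide": [-36.8, -2.4, 0], "rotation": [0, 0, 0]}
    - {"slide": [0, 0, 0], "rotation": [0, 0, 6.4]}
    - {"slide": [0, 0, 0], "rotation": [0, 0, 6.4]}
    - {"slide": [0, 0, 0], "rotation": [0, 0, 0]}
    - {"slide": [0, 0, 0], "rotation": [0, 0, 0]}

```text
time: 13.37
tool_pos: [0.5052, -0.172, 0.1708]
tool_rot: [-0.0, 0.757, 0.654, -0.0]
contact_force: [0.7, 1.3, -0.4]
gripper_width: 0.999
```

```bash
python3 - <<'E'
from h import *
p,R=show()
f=grab('wrist','w8.png');np.savez('w8.npz',**f)
for r in place_of('bobbin','wrist')[:2]: print(np.round(r['uv'],1),r['score'],at_z(f,r['uv'],.023).round(4))
for r in silhouettes('bobbin','wrist')[:2]: print(r['bbox'],r['score'])
cv2.imwrite('pics/w8c.png',cv2.resize(f['frame'][165:255,220:340],None,fx=6.5,fy=6.5,interpolation=0))
E
```

```text
t 13.37 tcp [ 505.2 -172.   170.8] yaw 81.62 tiltz [-1.e-04  0.e+00 -1.e+00] F [ 0.7  1.3 -0.4] w 0.999
[277.4 194.9] 0.68 [ 0.5021 -0.1741  0.023 ]
```

View pics/w8c.png

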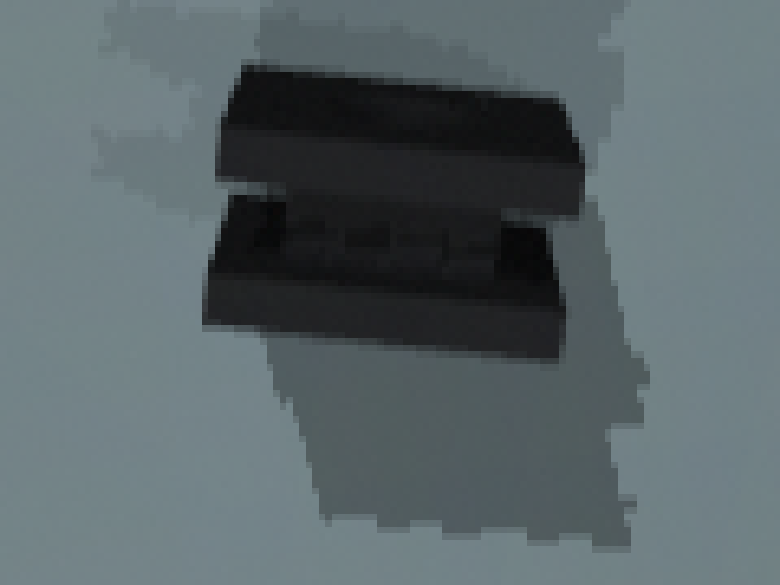

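View pics/w8.png

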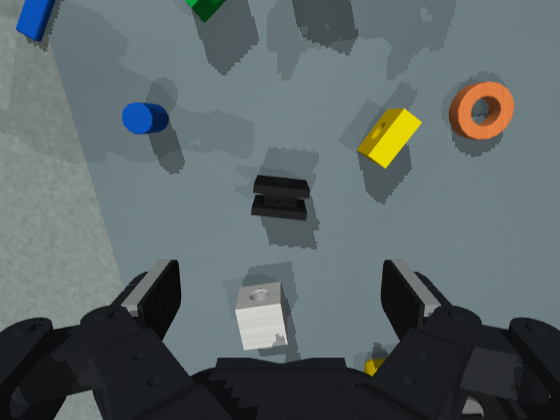

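```bash
python3 - <<'E'
from h import *
f=dict(np.load('w8.npz'))
q=[(220,124),(584,162),(560,360),(204,326)]
P=np.array([at_z(f,(u/6.5+220-.5,v/6.5+165-.5),.046) for u,v in q])
c=P.mean(0);print(c.round(4))
for a,b in ((0,1),(3,2),(3,0),(2,1)):
    d=P[b]-P[a];print(np.linalg.norm(d).round(4),np.degrees(np.arctan2(d[1],d[0])).round(2))
p=np.array([.5052,-.172,.1708]);y=np.radians(81.62)
d=c-p;print('tool x,y',d[0]*np.cos(y)+d[1]*np.sin(y),d[0]*np.sin(y)-d[1]*np.cos(y))
E
```

```text
[ 0.5043 -0.1749  0.046 ]
0.0456 -14.41
0.0457 -14.04
0.0263 75.99
0.026 76.2
tool x,y -0.003032919281078876 -0.0005077358799253481
```

>>> jog_arm:
  increments:
    - {"slide": [-3, -0.5, 20], "rotation": [0, 0, 0]}
    - {"slide": [0, 0, 33], "rotation": [0, 0, 5.7]}
    - {"slide": [0, 0, 33], "rotation": [0, 0, 0]}
    - {"slide": [0, 0, 33], "rotation": [0, 0, 0]}
    - {"slide": [0, 0, 23], "rotation": [0, 0, 0]}
    - {"slide": [0, 0, 13], "rotation": [0, 0, 0]}
    - {"slide": [0, 0, 7], "rotation": [0, 0, 0]}
    - {"slide": [0, 0, 0], "rotation": [0, 0, 0]}
    - {"slide": [0, 0, 0], "rotation": [0, 0, 0]}

```text
time: 14.27
tool_pos: [0.5054, -0.175, 0.0101]
tool_rot: [0.001, 0.789, 0.614, 0.0]
contact_force: [0.1, 0.4, 1.1]
gripper_width: 1.002
```

>>> jog_arm:
  fingers: 0
  increments:
    - {"slide": [0, 0, 0], "rotation": [0, 0, 0]}
    - {"slide": [0, 0, 0], "rotation": [0, 0, 0]}
    - {"slide": [0, 0, 0], "rotation": [0, 0, 0]}
    - {"slide": [0, 0, 0], "rotation": [0, 0, 0]}
    - {"slide": [0, 0, 0], "rotation": [0, 0, 0]}
    - {"slide": [0, 0, 0], "rotation": [0, 0, 0]}

```text
time: 14.77
tool_pos: [0.5056, -0.1754, 0.0105]
tool_rot: [0.001, 0.789, 0.614, 0.001]
contact_force: [-0.6, -0.0, 5.8]
gripper_width: 0.53
```

>>> jog_arm:
  increments:
    - {"slide": [0, 0, -17], "rotation": [0, 0, 0]}
    - {"slide": [0, 0, -30], "rotation": [0, 0, 0]}
    - {"slide": [0, 0, -30], "rotation": [0, 0, 0]}
    - {"slide": [29.2, -6.9, 0], "rotation": [0, 0, 0]}
    - {"slide": [29.2, -6.9, 0], "rotation": [0, 0, 0]}
    - {"slide": [29.2, -6.9, 0], "rotation": [0, 0, 0]}
    - {"slide": [29.2, -6.9, 0], "rotation": [0, 0, 0]}
    - {"slide": [29.2, -6.9, 0], "rotation": [0, 0, 0]}
    - {"slide": [29.2, -6.9, 0], "rotation": [0, 0, 0]}
    - {"slide": [29.2, -6.9, 0], "rotation": [0, 0, 0]}
    - {"slide": [29.2, -6.9, 0], "rotation": [0, 0, 0]}
    - {"slide": [0, 0, 0], "rotation": [0, 0, -6.2]}
    - {"slide": [0, 0, 0], "rotation": [0, 0, -6.2]}
    - {"slide": [0, 0, 0], "rotation": [0, 0, -6.1]}
    - {"slide": [0, 0, 0], "rotation": [0, 0, 0]}
    - {"slide": [0, 0, 0], "rotation": [0, 0, 0]}
    - {"slide": [0, 0, 0], "rotation": [0, 0, 0]}

```text
time: 16.18
tool_pos: [0.5081, 0.0652, 0.0858]
tool_rot: [-0.0, 0.681, 0.732, -0.0]
contact_force: [0.3, 0.1, -1.0]
gripper_width: 0.528
```

```bash
python3 - <<'E'
from h import *
p,R=show()
f=grab('wrist','w9.png');np.savez('w9.npz',**f)
cv2.imwrite('pics/w9c.png',cv2.resize(f['frame'][100:360,180:380],None,fx=2.3,fy=2.3,interpolation=2))
E
```

```text
t 16.18 tcp [508.1  65.2  85.8] yaw 94.13 tiltz [-3.e-04 -0.e+00 -1.e+00] F [ 0.3  0.1 -1. ] w 0.528
```

View pics/w9c.png

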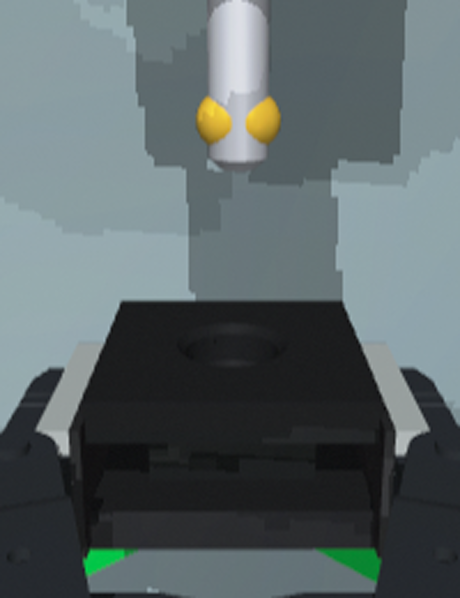

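>>> jog_arm:
  increments:
    - {"slide": [0, 1.0, -1.2], "rotation": [0, 0, 0]}
    - {"slide": [5, 0, 0], "rotation": [0, 0, 0]}
    - {"slide": [5, 0, 0], "rotation": [0, 0, 0]}
    - {"slide": [5, 0, 0], "rotation": [0, 0, 0]}
    - {"slide": [5, 0, 0], "rotation": [0, 0, 0]}
    - {"slide": [5, 0, 0], "rotation": [0, 0, 0]}
    - {"slide": [5, 0, 0], "rotation": [0, 0, 0]}
    - {"slide": [5, 0, 0], "rotation": [0, 0, 0]}
    - {"slide": [5, 0, 0], "rotation": [0, 0, 0]}
    - {"slide": [5, 0, 0], "rotation": [0, 0, 0]}
    - {"slide": [5, 0, 0], "rotation": [0, 0, 0]}
    - {"slide": [0, 0, 0], "rotation": [0, 0, 0]}
    - {"slide": [0, 0, 0], "rotation": [0, 0, 0]}

```text
time: 17.32
tool_pos: [0.5055, 0.1154, 0.0871]
tool_rot: [0.0, 0.68, 0.733, -0.0]
contact_force: [-0.1, 0.2, -0.6]
gripper_width: 0.529
```

```bash
python3 - <<'E'
from h import *
p,R=show()
f=grab('wrist','w10.png')
cv2.imwrite('pics/w10c.png',cv2.resize(cv2.convertScaleAbs(f['frame'],alpha=1.5)[100:360,180:380],None,fx=2.3,fy=2.3,interpolation=2))
E
```

```text
t 17.32 tcp [505.5 115.4  87.1] yaw 94.30 tiltz [-0.e+00 -1.e-04 -1.e+00] F [-0.1  0.2 -0.6] w 0.529
```

View pics/w10c.png

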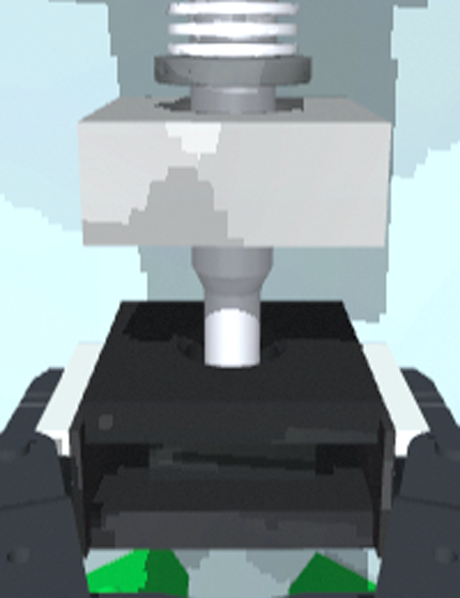

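>>> jog_arm:
  increments:
    - {"slide": [3, 0, 0], "rotation": [0, 0, 0]}
    - {"slide": [3, 0, 0], "rotation": [0, 0, 0]}
    - {"slide": [3, 0, 0], "rotation": [0, 0, 0]}
    - {"slide": [3, 0, 0], "rotation": [0, 0, 0]}
    - {"slide": [3, 0, 0], "rotation": [0, 0, 0]}
    - {"slide": [0, 0, 0], "rotation": [0, 0, 0]}

```text
time: 17.87
tool_pos: [0.5044, 0.1307, 0.0871]
tool_rot: [-0.0, 0.68, 0.733, 0.0]
contact_force: [0.1, 0.2, -0.6]
gripper_width: 0.532
```

>>> jog_arm:
  increments:
    - {"slide": [2, 0, 0], "rotation": [0, 0, 0]}
    - {"slide": [2, 0, 0], "rotation": [0, 0, 0]}
    - {"slide": [2, 0, 0], "rotation": [0, 0, 0]}
    - {"slide": [2, 0, 0], "rotation": [0, 0, 0]}
    - {"slide": [0, 0, 0], "rotation": [0, 0, 0]}

```text
time: 18.28
tool_pos: [0.5038, 0.1385, 0.0871]
tool_rot: [-0.0, 0.68, 0.733, 0.0]
contact_force: [-0.2, 0.0, -0.5]
gripper_width: 0.53
```

>>> jog_arm:
  increments:
    - {"slide": [1, 0, 0], "rotation": [0, 0, 0]}
    - {"slide": [1, 0, 0], "rotation": [0, 0, 0]}
    - {"slide": [0, 0, 0], "rotation": [0, 0, 0]}

```text
time: 18.53
tool_pos: [0.5037, 0.1402, 0.0871]
tool_rot: [0.0, 0.68, 0.733, 0.0]
contact_force: [-1.1, -0.1, 0.2]
gripper_width: 0.523
```

>>> jog_arm:
  increments:
    - {"slide": [1, 0, 0], "rotation": [0, 0, 0]}
    - {"slide": [1, 0, 0], "rotation": [0, 0, 0]}
    - {"slide": [0, 0, 0], "rotation": [0, 0, 0]}

```text
time: 18.78
tool_pos: [0.5035, 0.1422, 0.0871]
tool_rot: [-0.0, 0.68, 0.733, 0.0]
contact_force: [-0.7, 0.4, 0.2]
gripper_width: 0.533
```

>>> jog_arm:
  increments:
    - {"slide": [1, 0, 0], "rotation": [0, 0, 0]}
    - {"slide": [0.5, 0, 0], "rotation": [0, 0, 0]}
    - {"slide": [0, 0, 0], "rotation": [0, 0, 0]}

```text
time: 19.03
tool_pos: [0.5034, 0.1437, 0.0871]
tool_rot: [0.0, 0.68, 0.733, -0.0]
contact_force: [-0.5, -1.0, -0.9]
gripper_width: 0.524
```

```bash
python3 - <<'E'
from h import *
p,R=show()
f=grab('wrist','w11.png')
cv2.imwrite('pics/w11c.png',cv2.resize(cv2.convertScaleAbs(f['frame'],alpha=1.5)[60:340,180:380],None,fx=2.3,fy=2.3,interpolation=2))
E
```

```text
t 19.03 tcp [503.4 143.7  87.1] yaw 94.28 tiltz [ 0.e+00 -1.e-04 -1.e+00] F [-0.5 -1.  -0.9] w 0.524
```

View pics/w11c.png

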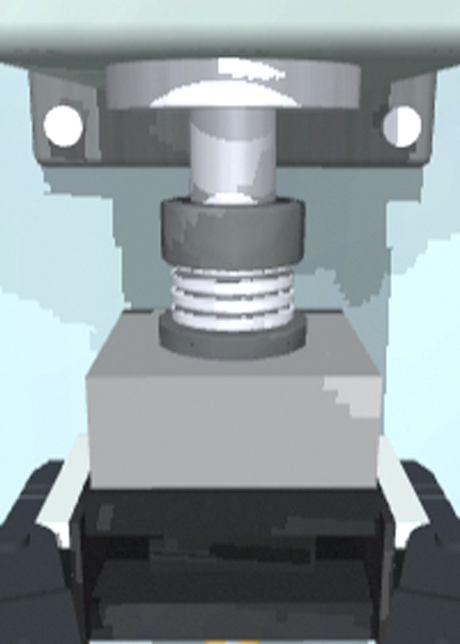

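>>> jog_arm:
  increments:
    - {"slide": [0.5, 0, 0], "rotation": [0, 0, 0]}
    - {"slide": [0, 0, 0], "rotation": [0, 0, 0]}

```text
time: 19.25
tool_pos: [0.5034, 0.1438, 0.0871]
tool_rot: [0.0, 0.68, 0.733, -0.0]
contact_force: [0.2, -1.0, -0.8]
gripper_width: 0.526
```

>>> jog_arm:
  increments:
    - {"slide": [0.5, 0, 0], "rotation": [0, 0, 0]}
    - {"slide": [0, 0, 0], "rotation": [0, 0, 0]}

```text
time: 19.42
tool_pos: [0.5033, 0.1441, 0.0871]
tool_rot: [0.0, 0.68, 0.733, -0.0]
contact_force: [-0.3, -4.0, 0.8]
gripper_width: 0.529
```

>>> jog_arm:
  increments:
    - {"slide": [0.5, 0, 0], "rotation": [0, 0, 0]}
    - {"slide": [0, 0, 0], "rotation": [0, 0, 0]}

```text
time: 19.58
tool_pos: [0.5034, 0.1444, 0.0871]
tool_rot: [0.001, 0.68, 0.733, -0.001]
contact_force: [-0.7, -5.6, -0.2]
gripper_width: 0.527
```

The plate answers at TCP y of about 0.144 (5.6 N), so its face is about 65.5 mm behind the tip. Releasing the bobbin.

>>> jog_arm:
  fingers: 1
  increments:
    - {"slide": [0, 0, 0], "rotation": [0, 0, 0]}
    - {"slide": [0, 0, 0], "rotation": [0, 0, 0]}
    - {"slide": [0, 0, 0], "rotation": [0, 0, 0]}
    - {"slide": [0, 0, 0], "rotation": [0, 0, 0]}
    - {"slide": [0, 0, -14], "rotation": [0, 0, 0]}
    - {"slide": [0, 0, -25], "rotation": [0, 0, 0]}
    - {"slide": [0, 0, -30], "rotation": [0, 0, 0]}
    - {"slide": [0, 0, -15], "rotation": [0, 0, 0]}
    - {"slide": [0, 0, 0], "rotation": [0, 0, 0]}

```text
time: 20.33
tool_pos: [0.5061, 0.1458, 0.1763]
tool_rot: [0.003, 0.68, 0.733, 0.004]
contact_force: [1.0, -0.1, 0.3]
gripper_width: 1.0
```

```bash
python3 - <<'E'
from h import *
p,R=show()
f=grab('wrist','w12.png');np.savez('w12.npz',**f)
cv2.imwrite('pics/w12c.png',cv2.resize(cv2.convertScaleAbs(f['frame'],alpha=1.5)[100:330,180:380],None,fx=2.6,fy=2.6,interpolation=2))
E
```

```text
t 20.33 tcp [506.1 145.8 176.3] yaw 94.29 tiltz [ 0.0087  0.0017 -1.    ] F [ 1.  -0.1  0.3] w 1.000
```

View pics/w12c.png

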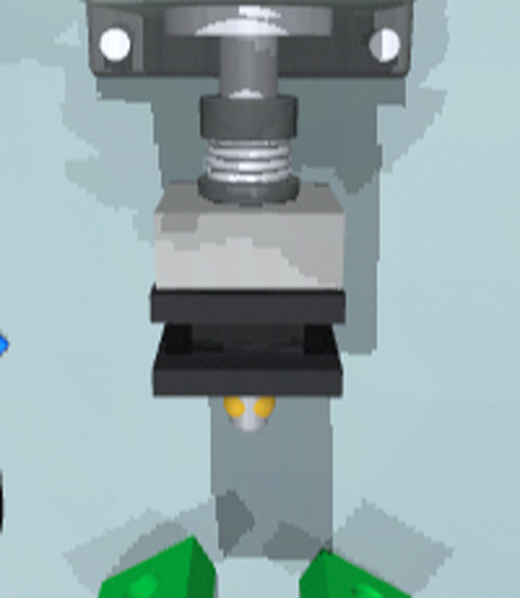

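Stack is straight, with the catches and tip protruding at (249,408) in the crop. On to the cap.

>>> jog_arm:
  increments:
    - {"slide": [-36, -5.5, 0], "rotation": [0, 0, 0]}
    - {"slide": [-36, -5.5, 0], "rotation": [0, 0, 0]}
    - {"slide": [-36, -5.5, 0], "rotation": [0, 0, 0]}
    - {"slide": [-36, -5.5, 0], "rotation": [0, 0, 0]}
    - {"slide": [-36, -5.5, 0], "rotation": [0, 0, 0]}
    - {"slide": [-36, -5.5, 0], "rotation": [0, 0, 0]}
    - {"slide": [-36, -5.5, 0], "rotation": [0, 0, 0]}
    - {"slide": [-36, -5.5, 0], "rotation": [0, 0, 0]}
    - {"slide": [-36, -5.5, 0], "rotation": [0, 0, 0]}
    - {"slide": [-36, -5.5, 0], "rotation": [0, 0, 0]}
    - {"slide": [-36, -5.5, 0], "rotation": [0, 0, 0]}
    - {"slide": [-36, -5.5, 0], "rotation": [0, 0, 4.3]}
    - {"slide": [0, 0, 0], "rotation": [0, 0, 0]}
    - {"slide": [0, 0, 0], "rotation": [0, 0, 0]}
    - {"slide": [0, 0, 0], "rotation": [0, 0, 0]}

```text
time: 21.63
tool_pos: [0.469, -0.2896, 0.1694]
tool_rot: [-0.002, 0.707, 0.707, 0.0]
contact_force: [-1.4, 0.5, 0.4]
gripper_width: 0.997
```

```bash
python3 - <<'E'
from h import *
p,R=show()
f=grab('wrist','w13.png');np.savez('w13.npz',**f)
cv2.imwrite('pics/w13c.png',cv2.resize(f['frame'][160:260,220:340],None,fx=6,fy=6,interpolation=0))
E
```

```text
t 21.63 tcp [ 469.  -289.6  169.4] yaw 89.99 tiltz [-0.002   0.0024 -1.    ] F [-1.4  0.5  0.4] w 0.997
```

View pics/w13c.png

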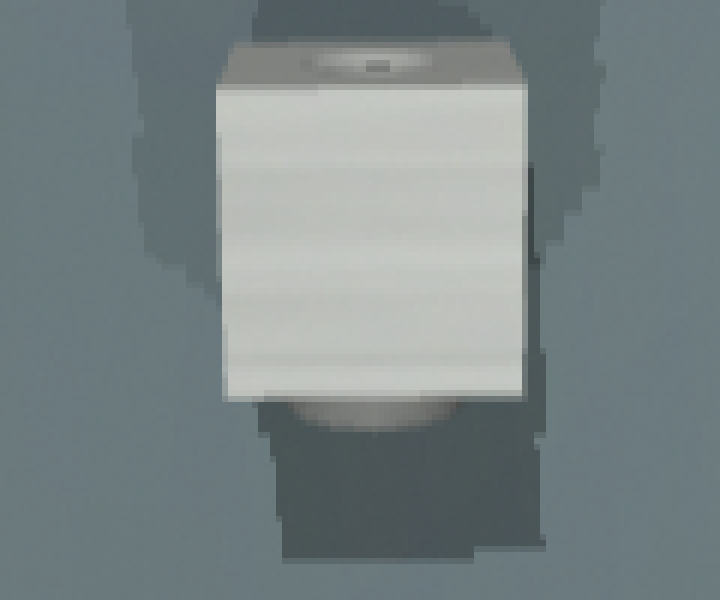

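View pics/w13.png

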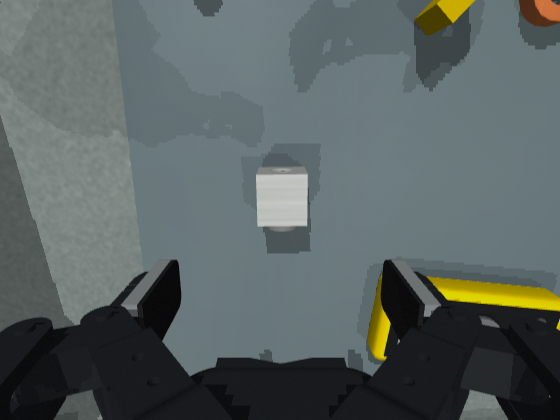

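```bash
python3 - <<'E'
from h import *
f=dict(np.load('w13.npz'))
q=[(217,90),(527,86),(524,398),(225,400)]
P=np.array([at_z(f,(u/6+220-.5,v/6+160-.5),.042) for u,v in q])
c=P.mean(0);print(c.round(4))
for a,b in ((0,1),(3,2),(3,0),(2,1)):
    d=P[b]-P[a];print(np.linalg.norm(d).round(4),np.degrees(np.arctan2(d[1],d[0])).round(2))
for uv in [(386,270),(370,345),(425,278)]: print('meter',at_z(f,uv,.034).round(3))
p,R=show();d=c-p;print('tool',R.T@d)
E
```

```text
[ 0.4697 -0.2918  0.042 ]
0.0418 0.8
0.0421 0.48
0.0441 90.38
0.0443 90.7
meter [ 0.564 -0.358  0.034]
meter [ 0.555 -0.437  0.034]
meter [ 0.6   -0.366  0.034]
t 21.68 tcp [ 469.3 -289.2  169.7] yaw 90.04 tiltz [-0.0016  0.0019 -1.    ] F [ 0.8 -0.9 -0.2] w 1.002
tool [-0.00282115  0.00062124  0.12773332]
```

>>> jog_arm:
  increments:
    - {"slide": [-2.8, 0.5, 20], "rotation": [0, 0, -0.6]}
    - {"slide": [0, 0, 33], "rotation": [0, 0, 0]}
    - {"slide": [0, 0, 33], "rotation": [0, 0, 0]}
    - {"slide": [0, 0, 33], "rotation": [0, 0, 0]}
    - {"slide": [0, 0, 22], "rotation": [0, 0, 0]}
    - {"slide": [0, 0, 12], "rotation": [0, 0, 0]}
    - {"slide": [0, 0, 8], "rotation": [0, 0, 0]}
    - {"slide": [0, 0, 0], "rotation": [0, 0, 0]}
    - {"slide": [0, 0, 0], "rotation": [0, 0, 0]}

```text
time: 22.43
tool_pos: [0.471, -0.2934, 0.0111]
tool_rot: [0.001, 0.703, 0.711, 0.0]
contact_force: [0.4, -0.0, 0.2]
gripper_width: 1.004
```

>>> jog_arm:
  fingers: 0
  increments:
    - {"slide": [0, 0, 0], "rotation": [0, 0, 0]}
    - {"slide": [0, 0, 0], "rotation": [0, 0, 0]}
    - {"slide": [0, 0, 0], "rotation": [0, 0, 0]}
    - {"slide": [0, 0, 0], "rotation": [0, 0, 0]}
    - {"slide": [0, 0, 0], "rotation": [0, 0, 0]}
    - {"slide": [0, 0, 0], "rotation": [0, 0, 0]}

```text
time: 22.93
tool_pos: [0.471, -0.2942, 0.0115]
tool_rot: [0.001, 0.704, 0.711, 0.0]
contact_force: [0.3, 0.3, 5.8]
gripper_width: 0.484
```

>>> jog_arm:
  increments:
    - {"slide": [0, 0, -19], "rotation": [0, 0, 0]}
    - {"slide": [0, 0, -30], "rotation": [0, 0, 0]}
    - {"slide": [0, 0, -30], "rotation": [0, 0, 0]}
    - {"slide": [35, 4.2, 0], "rotation": [0, 0, 0]}
    - {"slide": [35, 4.2, 0], "rotation": [0, 0, 0]}
    - {"slide": [35, 4.2, 0], "rotation": [0, 0, 0]}
    - {"slide": [35, 4.2, 0], "rotation": [0, 0, 0]}
    - {"slide": [35, 4.2, 0], "rotation": [0, 0, 0]}
    - {"slide": [35, 4.2, 0], "rotation": [0, 0, 0]}
    - {"slide": [35, 4.2, 0], "rotation": [0, 0, 0]}
    - {"slide": [35, 4.2, 0], "rotation": [0, 0, 0]}
    - {"slide": [35, 4.2, 0], "rotation": [0, 0, 0]}
    - {"slide": [35, 4.2, 0], "rotation": [0, 0, 0]}
    - {"slide": [0, 0, 0], "rotation": [0, 0, -3.7]}
    - {"slide": [0, 0, 0], "rotation": [0, 0, 0]}
    - {"slide": [0, 0, 0], "rotation": [0, 0, 0]}
    - {"slide": [0, 0, 0], "rotation": [0, 0, 0]}

```text
time: 24.35
tool_pos: [0.5083, 0.0563, 0.0887]
tool_rot: [-0.0, 0.681, 0.732, -0.0]
contact_force: [-0.2, -0.5, -0.8]
gripper_width: 0.482
```

```bash
python3 - <<'E'
from h import *
p,R=show()
f=grab('wrist','w14.png');np.savez('w14.npz',**f)
cv2.imwrite('pics/w14c.png',cv2.resize(f['frame'][100:340,180:380],None,fx=3,fy=2.5*1.2,interpolation=2)[:600])
g=optics.grab_frame('scene');cv2.imwrite('pics/s14c.png',cv2.resize(g['frame'][160:290,330:500],None,fx=4,fy=4,interpolation=2))
E
```

```text
t 24.35 tcp [508.3  56.3  88.7] yaw 94.15 tiltz [-8.e-04 -2.e-04 -1.e+00] F [-0.2 -0.5 -0.8] w 0.482
```

View pics/w14c.png

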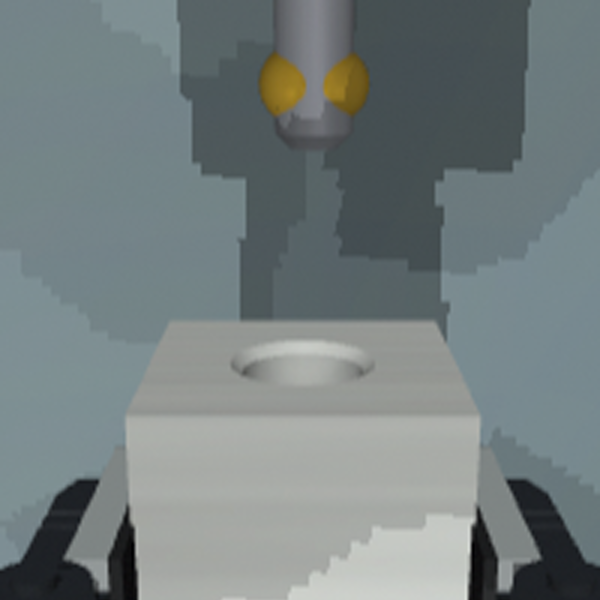

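View pics/s14c.png

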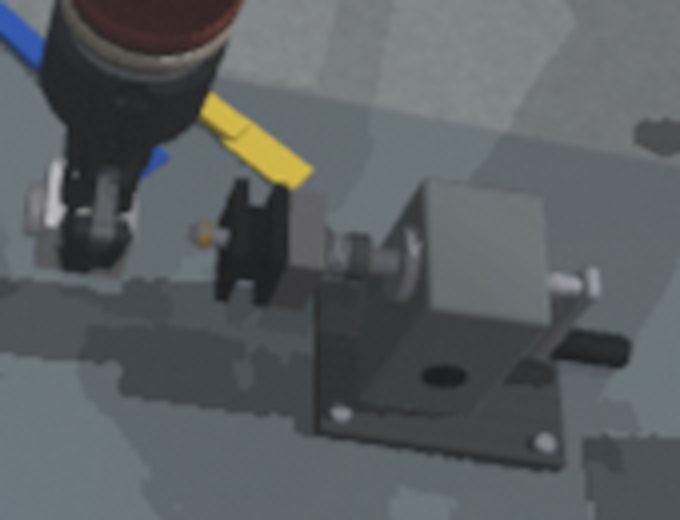

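Cap hole at (281,222) against rod column 284.5, so I shift +1.4 mm in y and 1.9 mm up. Then I advance until the mouth is over the tip.

>>> jog_arm:
  increments:
    - {"slide": [0, 1.4, -1.9], "rotation": [0, 0, 0]}
    - {"slide": [5, 0, 0], "rotation": [0, 0, 0]}
    - {"slide": [5, 0, 0], "rotation": [0, 0, 0]}
    - {"slide": [5, 0, 0], "rotation": [0, 0, 0]}
    - {"slide": [5, 0, 0], "rotation": [0, 0, 0]}
    - {"slide": [5, 0, 0], "rotation": [0, 0, 0]}
    - {"slide": [5, 0, 0], "rotation": [0, 0, 0]}
    - {"slide": [4, 0, 0], "rotation": [0, 0, 0]}
    - {"slide": [0, 0, 0], "rotation": [0, 0, 0]}
    - {"slide": [0, 0, 0], "rotation": [0, 0, 0]}
    - {"slide": [0, 0, 0], "rotation": [0, 0, 0]}

```text
time: 25.37
tool_pos: [0.5075, 0.091, 0.091]
tool_rot: [0.0, 0.68, 0.733, -0.0]
contact_force: [-0.9, 0.2, -1.0]
gripper_width: 0.478
```

```bash
python3 - <<'E'
from h import *
p,R=show()
f=grab('wrist','w15.png')
cv2.imwrite('pics/w15c.png',cv2.resize(cv2.convertScaleAbs(f['frame'],alpha=1.4)[100:300,180:380],None,fx=3,fy=3,interpolation=2)[:600])
E
```

```text
t 25.37 tcp [507.5  91.   91. ] yaw 94.28 tiltz [-0.e+00 -2.e-04 -1.e+00] F [-0.9  0.2 -1. ] w 0.478
```

View pics/w15c.png

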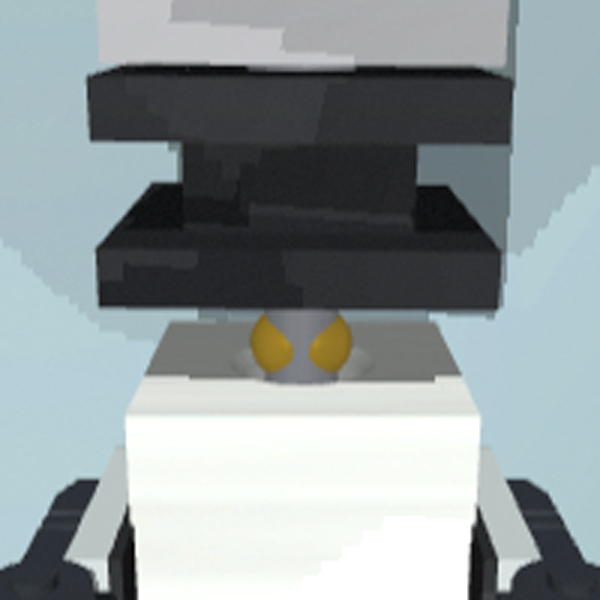

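>>> jog_arm:
  increments:
    - {"slide": [1.5, 0, 0], "rotation": [0, 0, 0]}
    - {"slide": [1.5, 0, 0], "rotation": [0, 0, 0]}
    - {"slide": [1.5, 0, 0], "rotation": [0, 0, 0]}
    - {"slide": [1.5, 0, 0], "rotation": [0, 0, 0]}
    - {"slide": [0, 0, 0], "rotation": [0, 0, 0]}

```text
time: 25.83
tool_pos: [0.507, 0.0972, 0.091]
tool_rot: [-0.0, 0.68, 0.733, 0.0]
contact_force: [-0.7, -0.6, -0.8]
gripper_width: 0.479
```

>>> jog_arm:
  increments:
    - {"slide": [1.5, 0, 0], "rotation": [0, 0, 0]}
    - {"slide": [1.5, 0, 0], "rotation": [0, 0, 0]}
    - {"slide": [0, 0, 0], "rotation": [0, 0, 0]}

```text
time: 26.08
tool_pos: [0.5068, 0.1002, 0.091]
tool_rot: [-0.0, 0.68, 0.733, -0.0]
contact_force: [0.1, -0.3, -0.4]
gripper_width: 0.48
```

>>> jog_arm:
  increments:
    - {"slide": [1, 0, 0], "rotation": [0, 0, 0]}
    - {"slide": [1, 0, 0], "rotation": [0, 0, 0]}
    - {"slide": [0, 0, 0], "rotation": [0, 0, 0]}

```text
time: 26.33
tool_pos: [0.5066, 0.1016, 0.0908]
tool_rot: [0.0, 0.68, 0.733, -0.0]
contact_force: [-0.2, -2.4, -0.4]
gripper_width: 0.481
```

>>> jog_arm:
  increments:
    - {"slide": [1, 0, 0], "rotation": [0, 0, 0]}
    - {"slide": [0, 0, 0], "rotation": [0, 0, 0]}

```text
time: 26.5
tool_pos: [0.5065, 0.1026, 0.0908]
tool_rot: [0.0, 0.68, 0.733, -0.0]
contact_force: [-0.0, -3.9, -3.5]
gripper_width: 0.482
```

>>> jog_arm:
  increments:
    - {"slide": [1, 0, 0], "rotation": [0, 0, 0]}
    - {"slide": [0, 0, 0], "rotation": [0, 0, 0]}

```text
time: 26.67
tool_pos: [0.5064, 0.1037, 0.0908]
tool_rot: [0.0, 0.68, 0.733, -0.0]
contact_force: [0.4, -4.1, -2.7]
gripper_width: 0.482
```

>>> jog_arm:
  increments:
    - {"slide": [1, 0, 0], "rotation": [0, 0, 0]}
    - {"slide": [0, 0, 0], "rotation": [0, 0, 0]}

```text
time: 26.83
tool_pos: [0.5063, 0.1048, 0.0908]
tool_rot: [0.0, 0.68, 0.733, -0.0]
contact_force: [-0.6, -3.6, -2.4]
gripper_width: 0.483
```

>>> jog_arm:
  increments:
    - {"slide": [0.5, 0, 0.4], "rotation": [0, 0, 0]}
    - {"slide": [0.5, 0, 0], "rotation": [0, 0, 0]}
    - {"slide": [0, 0, 0], "rotation": [0, 0, 0]}

```text
time: 27.08
tool_pos: [0.5063, 0.1057, 0.0907]
tool_rot: [0.0, 0.68, 0.733, -0.0]
contact_force: [-1.2, -5.4, -1.0]
gripper_width: 0.485
```

>>> jog_arm:
  increments:
    - {"slide": [0.5, 0, 0], "rotation": [0, 0, 0]}
    - {"slide": [0, 0, 0], "rotation": [0, 0, 0]}

```text
time: 27.25
tool_pos: [0.5063, 0.1062, 0.0906]
tool_rot: [0.0, 0.68, 0.733, -0.0]
contact_force: [-0.4, -5.9, -0.2]
gripper_width: 0.485
```

>>> jog_arm:
  increments:
    - {"slide": [0.5, 0, 0], "rotation": [0, 0, 0]}
    - {"slide": [0, 0, 0], "rotation": [0, 0, 0]}

```text
time: 27.42
tool_pos: [0.5063, 0.1064, 0.0907]
tool_rot: [0.0, 0.68, 0.733, -0.001]
contact_force: [-1.1, -6.0, -1.0]
gripper_width: 0.482
```

>>> jog_arm:
  increments:
    - {"slide": [0.5, 0, 0], "rotation": [0, 0, 0]}
    - {"slide": [0, 0, 0], "rotation": [0, 0, 0]}

```text
time: 27.58
tool_pos: [0.5063, 0.1066, 0.0907]
tool_rot: [0.001, 0.68, 0.733, -0.001]
contact_force: [-1.8, -6.8, 0.3]
gripper_width: 0.483
```

>>> jog_arm:
  increments:
    - {"slide": [0.5, 0, 0], "rotation": [0, 0, 0]}
    - {"slide": [0, 0, 0], "rotation": [0, 0, 0]}

```text
time: 27.75
tool_pos: [0.5063, 0.1068, 0.0908]
tool_rot: [0.001, 0.68, 0.733, -0.001]
contact_force: [-1.5, -9.1, 0.1]
gripper_width: 0.48
```

>>> jog_arm:
  increments:
    - {"slide": [0.5, 0, 0], "rotation": [0, 0, 0]}
    - {"slide": [0, 0, 0], "rotation": [0, 0, 0]}

```text
time: 27.92
tool_pos: [0.5062, 0.1069, 0.0908]
tool_rot: [0.001, 0.68, 0.733, -0.001]
contact_force: [-1.6, -9.5, -0.6]
gripper_width: 0.481
```

>>> jog_arm:
  increments:
    - {"slide": [0.5, 0, 0], "rotation": [0, 0, 0]}
    - {"slide": [0.5, 0, 0], "rotation": [0, 0, 0]}
    - {"slide": [0, 0, 0], "rotation": [0, 0, 0]}

```text
time: 28.17
tool_pos: [0.5062, 0.1073, 0.0908]
tool_rot: [0.002, 0.68, 0.733, -0.002]
contact_force: [-0.9, -12.6, -0.0]
gripper_width: 0.481
```

>>> jog_arm:
  increments:
    - {"slide": [0.5, 0, 0], "rotation": [0, 0, 0]}
    - {"slide": [0.5, 0, 0], "rotation": [0, 0, 0]}
    - {"slide": [0, 0, 0], "rotation": [0, 0, 0]}

```text
time: 28.42
tool_pos: [0.5062, 0.1076, 0.0909]
tool_rot: [0.002, 0.68, 0.733, -0.002]
contact_force: [-1.6, -15.0, 1.3]
gripper_width: 0.479
```

```bash
python3 - <<'E'
from h import *
p,R=show()
f=grab('wrist','w16.png')
cv2.imwrite('pics/w16c.png',cv2.resize(cv2.convertScaleAbs(f['frame'],alpha=1.4)[60:300,180:380],None,fx=2.5,fy=2.5,interpolation=2))
E
```

```text
t 28.42 tcp [506.2 107.6  90.9] yaw 94.29 tiltz [-3.0e-04 -6.4e-03 -1.0e+00] F [ -1.6 -15.    1.3] w 0.479
```

View pics/w16c.png

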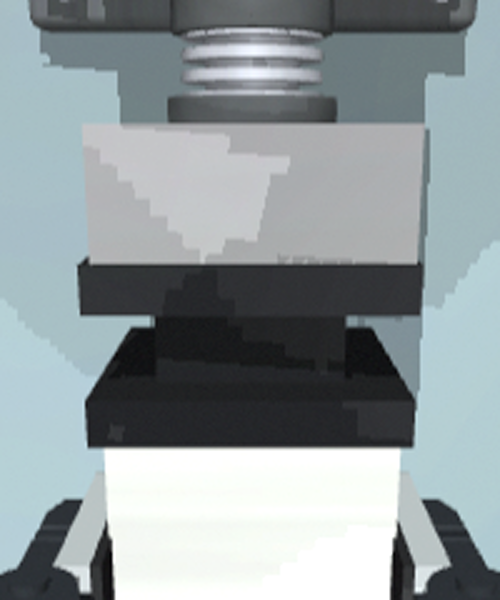

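15 N total on the cap and the stack is closed against the plate. I hold briefly, ease off, release and retreat upward.

>>> jog_arm:
  increments:
    - {"slide": [0, 0, 0], "rotation": [0, 0, 0]}
    - {"slide": [0, 0, 0], "rotation": [0, 0, 0]}
    - {"slide": [-1, 0, 0], "rotation": [0, 0, 0]}
    - {"slide": [-1, 0, 0], "rotation": [0, 0, 0]}
    - {"slide": [0, 0, 0], "rotation": [0, 0, 0]}

```text
time: 28.88
tool_pos: [0.5062, 0.1075, 0.0908]
tool_rot: [0.0, 0.68, 0.733, -0.001]
contact_force: [-0.2, -7.8, -0.6]
gripper_width: 0.484
```

>>> jog_arm:
  fingers: 1
  increments:
    - {"slide": [0, 0, 0], "rotation": [0, 0, 0]}
    - {"slide": [0, 0, 0], "rotation": [0, 0, 0]}
    - {"slide": [0, 0, 0], "rotation": [0, 0, 0]}
    - {"slide": [0, 0, 0], "rotation": [0, 0, 0]}
    - {"slide": [0, 0, 0], "rotation": [0, 0, 0]}
    - {"slide": [0, 0, -12], "rotation": [0, 0, 0]}
    - {"slide": [0, 0, -25], "rotation": [0, 0, 0]}
    - {"slide": [0, 0, -30], "rotation": [0, 0, 0]}
    - {"slide": [0, 0, -20], "rotation": [0, 0, 0]}
    - {"slide": [0, 0, 0], "rotation": [0, 0, 0]}
    - {"slide": [0, 0, 0], "rotation": [0, 0, 0]}

```text
time: 29.8
tool_pos: [0.5075, 0.1087, 0.1804]
tool_rot: [0.002, 0.68, 0.733, 0.002]
contact_force: [-1.1, -1.2, -0.9]
gripper_width: 1.004
```

```bash
python3 - <<'E'
from h import *
p,R=show()
f=grab('wrist','w17.png');np.savez('w17.npz',**f)
g=optics.grab_frame('scene')
a=cv2.resize(cv2.convertScaleAbs(f['frame'],alpha=1.2)[90:330,190:370],None,fx=2.4,fy=2.4,interpolation=2)
b=cv2.resize(g['frame'][195:275,360:440],(360,360),interpolation=2)
b=cv2.copyMakeBorder(b,0,a.shape[0]-360,0,0,0)
cv2.imwrite('pics/w17c.png',np.hstack([a,b]))
cv2.imwrite('pics/s17.png',g['frame'])
E
```

```text
t 29.80 tcp [507.5 108.7 180.4] yaw 94.28 tiltz [ 4.6e-03  5.0e-04 -1.0e+00] F [-1.1 -1.2 -0.9] w 1.004
```

View pics/w17c.png

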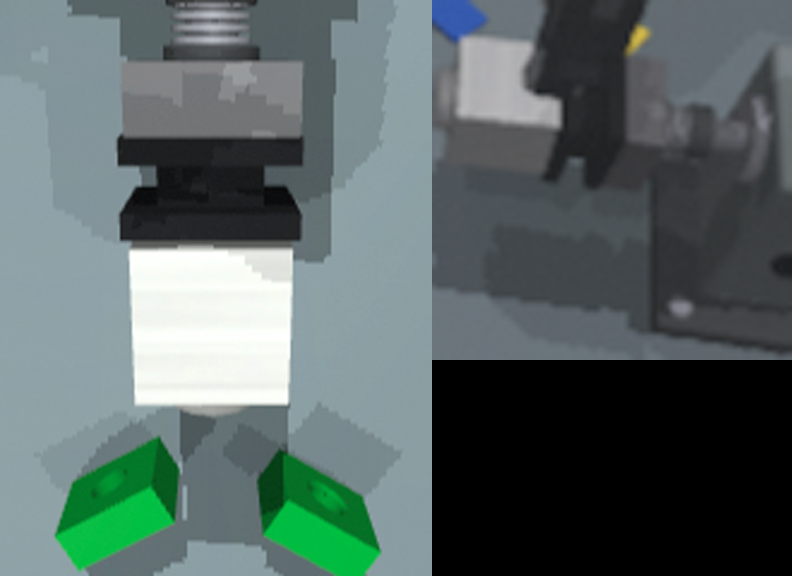

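```bash
python3 - <<'E'
from h import *
f=dict(np.load('w17.npz'));im=f['frame']
print(im[182:200,275].mean(1).round().tolist());print(im[182:200,250].mean(1).round().tolist(),im[182:200,302].mean(1).round().tolist())
tip=np.array([.5058,.11,.1]);u=np.array([.0747,-.9972,0])
for v,z in [(190,.1215),(193.3,.1198),(193.3,.1205),(258.5,.1198)]:
    print(v,z,((at_z(f,(280,v-.5),z)-tip)@u*1000).round(2))
cv2.imwrite('pics/w17d.png',cv2.resize(cv2.convertScaleAbs(im,alpha=1.2)[140:270,230:330],None,fx=5,fy=4.6,interpolation=0))
for n,z in (('cap',0),('bobbin',0)):
    pass
E
```

```text
[31.0, 32.0, 31.0, 32.0, 32.0, 30.0, 32.0, 34.0, 60.0, 78.0, 118.0, 154.0, 188.0, 212.0, 213.0, 212.0, 210.0, 210.0]
[29.0, 32.0, 31.0, 32.0, 33.0, 32.0, 31.0, 32.0, 60.0, 78.0, 78.0, 117.0, 180.0, 211.0, 212.0, 213.0, 212.0, 211.0] [30.0, 31.0, 30.0, 31.0, 31.0, 29.0, 30.0, 31.0, 59.0, 77.0, 78.0, 124.0, 174.0, 191.0, 192.0, 190.0, 189.0, 187.0]
190 0.1215 -20.73
193.3 0.1198 -18.26
193.3 0.1205 -18.42
258.5 0.1198 25.41
```

View pics/w17d.png

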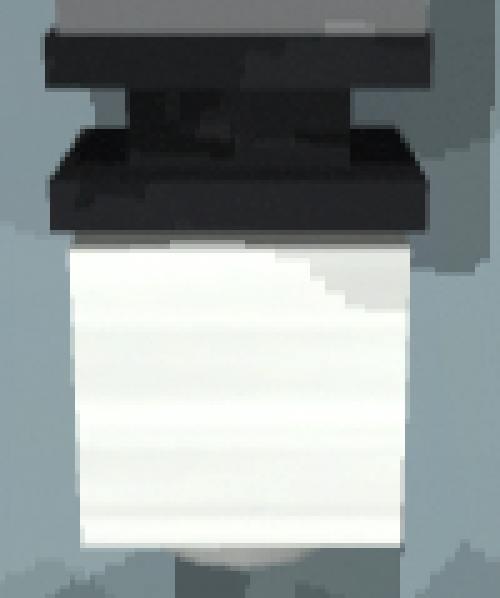

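After release a thin strip of the cap's mouth face shows at rows 190–193, about 2.4 mm at the top edge. That could be droop or a real gap, so I look straight down on it.

>>> jog_arm:
  increments:
    - {"slide": [-22, 0, 0], "rotation": [0, 0, 0]}
    - {"slide": [-22, 0, 0], "rotation": [0, 0, 0]}
    - {"slide": [0, 0, 0], "rotation": [0, 0, 0]}
    - {"slide": [0, 0, 0], "rotation": [0, 0, 0]}
    - {"slide": [0, 0, 0], "rotation": [0, 0, 0]}

```text
time: 30.32
tool_pos: [0.5088, 0.0649, 0.1764]
tool_rot: [-0.001, 0.68, 0.733, -0.001]
contact_force: [-0.2, 0.5, -0.0]
gripper_width: 1.001
```

```bash
python3 - <<'E'
from h import *
p,R=show()
f=grab('wrist','w18.png');np.savez('w18.npz',**f);im=f['frame']
print((-f['R'].T@f['t']).round(4), proj(f,[[.504,.131,.12]]))
cv2.imwrite('pics/w18d.png',cv2.resize(cv2.convertScaleAbs(im,alpha=1.3)[60:190,230:330],None,fx=5,fy=4.6,interpolation=0))
E
```

```text
t 30.32 tcp [508.8  64.9 176.4] yaw 94.26 tiltz [-2.2e-03  5.0e-04 -1.0e+00] F [-0.2  0.5 -0. ] w 1.001
[0.504  0.1316 0.3193] [[281.16341533 114.73930206]]
```

View pics/w18d.png

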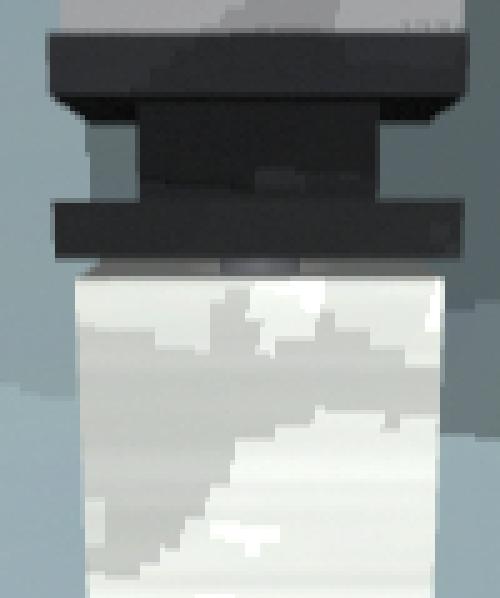

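The wedge-shaped strip with no bench visible through it means the cap droops by about 0.09 rad: the fast spring-back at release took the preload away. I'll push it home again with shut fingers on the stub face, which levels it, and ease off slowly so the preload stays.

>>> jog_arm:
  fingers: 0
  increments:
    - {"slide": [-11, 0.3, 0], "rotation": [0, 0, 0]}
    - {"slide": [0, 0, 0], "rotation": [0, 0, 0]}
    - {"slide": [0, 0, 0], "rotation": [0, 0, 0]}
    - {"slide": [0, 0, 0], "rotation": [0, 0, 0]}
    - {"slide": [0, 0, 0], "rotation": [0, 0, 0]}
    - {"slide": [0, 0, 0], "rotation": [0, 0, 0]}
    - {"slide": [0, 0, 0], "rotation": [0, 0, 0]}
    - {"slide": [0, 0, 0], "rotation": [0, 0, 0]}

```text
time: 31.03
tool_pos: [0.5106, 0.0537, 0.1776]
tool_rot: [-0.0, 0.68, 0.733, 0.0]
contact_force: [-0.2, -0.6, -0.2]
gripper_width: 0.0
```

>>> jog_arm:
  increments:
    - {"slide": [0, 0, 25], "rotation": [0, 0, 0]}
    - {"slide": [0, 0, 25], "rotation": [0, 0, 0]}
    - {"slide": [0, 0, 25], "rotation": [0, 0, 0]}
    - {"slide": [0, 0, 13], "rotation": [0, 0, 0]}
    - {"slide": [0, 0, 0], "rotation": [0, 0, 0]}
    - {"slide": [0, 0, 0], "rotation": [0, 0, 0]}

```text
time: 31.53
tool_pos: [0.5104, 0.0537, 0.0894]
tool_rot: [-0.0, 0.68, 0.733, -0.0]
contact_force: [0.4, 1.1, 0.8]
gripper_width: 0.0
```

```bash
python3 - <<'E'
from h import *
p,R=show()
f=grab('wrist','w19.png')
E
```

```text
t 31.53 tcp [510.4  53.7  89.4] yaw 94.27 tiltz [-0.0012  0.     -1.    ] F [0.4 1.1 0.8] w 0.000
```

View pics/w19.png

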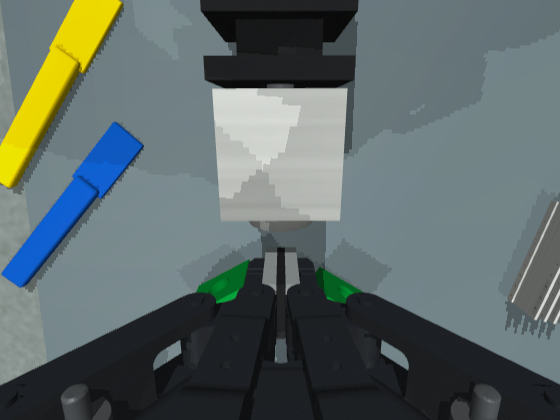

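Shut fingers at (281,250) are centred on the stub at (281,226). Advancing.

>>> jog_arm:
  increments:
    - {"slide": [2, 0, 0], "rotation": [0, 0, 0]}
    - {"slide": [2, 0, 0], "rotation": [0, 0, 0]}
    - {"slide": [2, 0, 0], "rotation": [0, 0, 0]}
    - {"slide": [2, 0, 0], "rotation": [0, 0, 0]}
    - {"slide": [1, 0, 0], "rotation": [0, 0, 0]}
    - {"slide": [0, 0, 0], "rotation": [0, 0, 0]}

```text
time: 32.08
tool_pos: [0.5101, 0.0629, 0.0899]
tool_rot: [0.0, 0.68, 0.733, 0.0]
contact_force: [-0.2, 0.4, 0.6]
gripper_width: -0.004
```

>>> jog_arm:
  increments:
    - {"slide": [1, 0, 0], "rotation": [0, 0, 0]}
    - {"slide": [1, 0, 0], "rotation": [0, 0, 0]}
    - {"slide": [0, 0, 0], "rotation": [0, 0, 0]}

```text
time: 32.33
tool_pos: [0.5098, 0.0647, 0.0896]
tool_rot: [-0.0, 0.68, 0.733, -0.0]
contact_force: [-0.0, 0.7, 0.4]
gripper_width: -0.0
```

>>> jog_arm:
  increments:
    - {"slide": [1, 0, 0], "rotation": [0, 0, 0]}
    - {"slide": [1, 0, 0], "rotation": [0, 0, 0]}
    - {"slide": [0, 0, 0], "rotation": [0, 0, 0]}

```text
time: 32.58
tool_pos: [0.5097, 0.0665, 0.0896]
tool_rot: [0.0, 0.68, 0.733, -0.0]
contact_force: [-0.5, -1.3, 0.6]
gripper_width: 0.001
```

>>> jog_arm:
  increments:
    - {"slide": [1, 0, 0], "rotation": [0, 0, 0]}
    - {"slide": [0.5, 0, 0], "rotation": [0, 0, 0]}
    - {"slide": [0, 0, 0], "rotation": [0, 0, 0]}

```text
time: 32.83
tool_pos: [0.5099, 0.0671, 0.09]
tool_rot: [0.001, 0.68, 0.733, -0.001]
contact_force: [0.6, -5.6, 1.8]
gripper_width: 0.001
```

>>> jog_arm:
  increments:
    - {"slide": [0.5, 0, 0], "rotation": [0, 0, 0]}
    - {"slide": [0.5, 0, 0], "rotation": [0, 0, 0]}
    - {"slide": [0, 0, 0], "rotation": [0, 0, 0]}

```text
time: 33.08
tool_pos: [0.51, 0.0676, 0.0902]
tool_rot: [0.001, 0.68, 0.733, -0.001]
contact_force: [-0.9, -6.4, 1.8]
gripper_width: 0.001
```

>>> jog_arm:
  increments:
    - {"slide": [0.5, 0, 0], "rotation": [0, 0, 0]}
    - {"slide": [0.5, 0, 0], "rotation": [0, 0, 0]}
    - {"slide": [0, 0, 0], "rotation": [0, 0, 0]}

```text
time: 33.33
tool_pos: [0.5101, 0.0681, 0.0905]
tool_rot: [0.002, 0.68, 0.733, -0.001]
contact_force: [-0.2, -8.7, 3.0]
gripper_width: -0.004
```

>>> jog_arm:
  increments:
    - {"slide": [0.5, 0, 0], "rotation": [0, 0, 0]}
    - {"slide": [0.5, 0, 0], "rotation": [0, 0, 0]}
    - {"slide": [0, 0, 0], "rotation": [0, 0, 0]}

```text
time: 33.58
tool_pos: [0.5101, 0.0685, 0.0906]
tool_rot: [0.002, 0.68, 0.733, -0.002]
contact_force: [-0.4, -11.0, 4.3]
gripper_width: -0.003
```

>>> jog_arm:
  increments:
    - {"slide": [0.5, 0, 0], "rotation": [0, 0, 0]}
    - {"slide": [0.5, 0, 0], "rotation": [0, 0, 0]}
    - {"slide": [0, 0, 0], "rotation": [0, 0, 0]}

```text
time: 33.83
tool_pos: [0.5101, 0.0687, 0.0907]
tool_rot: [0.003, 0.68, 0.733, -0.002]
contact_force: [-1.2, -14.5, 4.2]
gripper_width: -0.003
```

>>> jog_arm:
  increments:
    - {"slide": [0.5, 0, 0], "rotation": [0, 0, 0]}
    - {"slide": [0.5, 0, 0], "rotation": [0, 0, 0]}
    - {"slide": [0, 0, 0], "rotation": [0, 0, 0]}

```text
time: 34.08
tool_pos: [0.5101, 0.0691, 0.0908]
tool_rot: [0.004, 0.68, 0.733, -0.003]
contact_force: [-0.6, -15.8, 3.7]
gripper_width: 0.004
```

```bash
python3 - <<'E'
from h import *
p,R=show()
f=grab('wrist','w20.png')
cv2.imwrite('pics/w20d.png',cv2.resize(cv2.convertScaleAbs(f['frame'],alpha=1.3)[20:270,190:370],None,fx=3,fy=2.4,interpolation=2))
E
```

```text
t 34.08 tcp [510.1  69.1  90.8] yaw 94.29 tiltz [ 0.0015 -0.0089 -1.    ] F [ -0.6 -15.8   3.7] w 0.004
```

View pics/w20d.png

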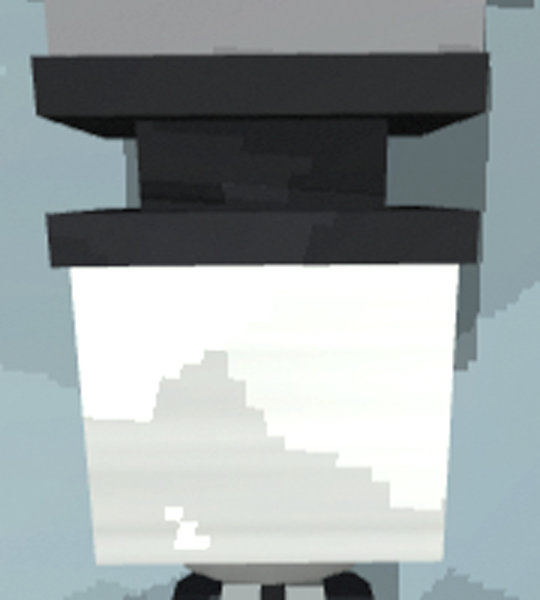

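Flush now: the cap edge meets the flange at row 267 of the crop, at 15.8 N. Easing off slowly.

>>> jog_arm:
  increments:
    - {"slide": [-0.4, 0, 0], "rotation": [0, 0, 0]}
    - {"slide": [-0.4, 0, 0], "rotation": [0, 0, 0]}
    - {"slide": [-0.4, 0, 0], "rotation": [0, 0, 0]}
    - {"slide": [-0.4, 0, 0], "rotation": [0, 0, 0]}
    - {"slide": [-0.4, 0, 0], "rotation": [0, 0, 0]}
    - {"slide": [-0.4, 0, 0], "rotation": [0, 0, 0]}
    - {"slide": [-0.4, 0, 0], "rotation": [0, 0, 0]}
    - {"slide": [-0.4, 0, 0], "rotation": [0, 0, 0]}
    - {"slide": [-0.4, 0, 0], "rotation": [0, 0, 0]}
    - {"slide": [-0.4, 0, 0], "rotation": [0, 0, 0]}

```text
time: 34.97
tool_pos: [0.5099, 0.0689, 0.0901]
tool_rot: [0.0, 0.68, 0.733, 0.0]
contact_force: [0.1, -2.7, 2.1]
gripper_width: -0.0
```

>>> jog_arm:
  increments:
    - {"slide": [-0.3, 0, 0], "rotation": [0, 0, 0]}
    - {"slide": [-0.3, 0, 0], "rotation": [0, 0, 0]}
    - {"slide": [-0.3, 0, 0], "rotation": [0, 0, 0]}
    - {"slide": [-0.3, 0, 0], "rotation": [0, 0, 0]}
    - {"slide": [-0.3, 0, 0], "rotation": [0, 0, 0]}
    - {"slide": [-0.3, 0, 0], "rotation": [0, 0, 0]}
    - {"slide": [-0.3, 0, 0], "rotation": [0, 0, 0]}
    - {"slide": [-0.3, 0, 0], "rotation": [0, 0, 0]}

```text
time: 35.63
tool_pos: [0.5095, 0.0668, 0.0894]
tool_rot: [-0.0, 0.68, 0.733, -0.0]
contact_force: [0.0, 0.6, 0.7]
gripper_width: 0.002
```

>>> jog_arm:
  increments:
    - {"slide": [-0.4, 0, 0], "rotation": [0, 0, 0]}
    - {"slide": [-0.4, 0, 0], "rotation": [0, 0, 0]}
    - {"slide": [-0.4, 0, 0], "rotation": [0, 0, 0]}
    - {"slide": [-0.4, 0, 0], "rotation": [0, 0, 0]}
    - {"slide": [-0.4, 0, 0], "rotation": [0, 0, 0]}
    - {"slide": [0, 0, 0], "rotation": [0, 0, 0]}

```text
time: 36.13
tool_pos: [0.5098, 0.0646, 0.0896]
tool_rot: [0.0, 0.68, 0.733, 0.0]
contact_force: [0.8, -0.4, -0.1]
gripper_width: -0.001
```

```bash
python3 - <<'E'
from h import *
p,R=show()
f=grab('wrist','w21.png')
cv2.imwrite('pics/w21d.png',cv2.resize(cv2.convertScaleAbs(f['frame'],alpha=1.3)[20:270,190:370],None,fx=3,fy=2.4,interpolation=2))
E
```

```text
t 36.13 tcp [509.8  64.6  89.6] yaw 94.26 tiltz [ 1.e-04 -0.e+00 -1.e+00] F [ 0.8 -0.4 -0.1] w -0.001
```

View pics/w21d.png

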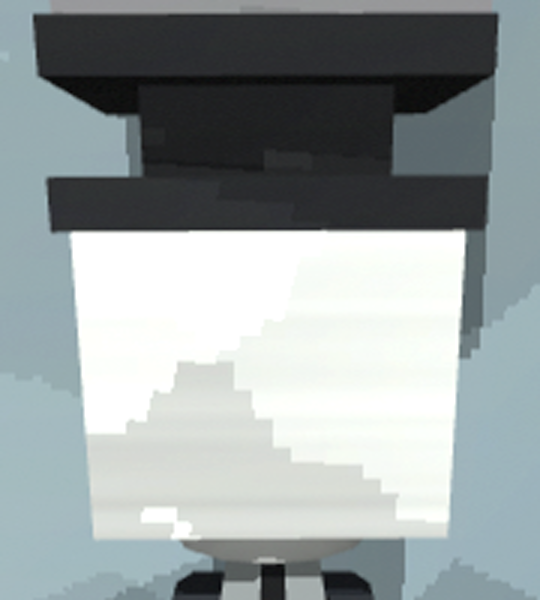

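The cap stays flush against the bobbin with nothing touching it. I back off and take one last look at the whole stack.

>>> jog_arm:
  increments:
    - {"slide": [-12, 0, 0], "rotation": [0, 0, 0]}
    - {"slide": [0, 0, -30], "rotation": [0, 0, 0]}
    - {"slide": [0, 0, -35], "rotation": [0, 0, 0]}
    - {"slide": [0, 0, -30], "rotation": [0, 0, 0]}
    - {"slide": [20, 0, 0], "rotation": [0, 0, 0]}
    - {"slide": [25, 0, 0], "rotation": [0, 0, 0]}
    - {"slide": [0, 0, 0], "rotation": [0, 0, 0]}
    - {"slide": [0, 0, 0], "rotation": [0, 0, 0]}
    - {"slide": [0, 0, 0], "rotation": [0, 0, 0]}

```text
time: 36.93
tool_pos: [0.5072, 0.0969, 0.1842]
tool_rot: [-0.0, 0.68, 0.733, -0.0]
contact_force: [0.6, -0.2, -0.5]
gripper_width: -0.001
```

```bash
python3 - <<'E'
from h import *
p,R=show()
f=grab('wrist','w22.png')
cv2.imwrite('pics/w22d.png',cv2.resize(cv2.convertScaleAbs(f['frame'],alpha=1.3)[40:270,190:370],None,fx=2.6,fy=2.6,interpolation=2))
z={'choke':0,'capacitor':0,'heatsink':0,'meter':0}
g=grab('top','t22.png')
E
```

```text
t 36.93 tcp [507.2  96.9 184.2] yaw 94.27 tiltz [-6.e-04 -6.e-04 -1.e+00] F [ 0.6 -0.2 -0.5] w -0.001
```

View pics/w22d.png

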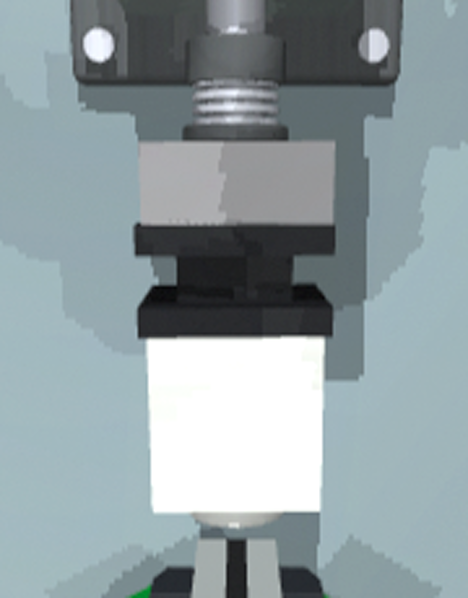

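View pics/t22.png

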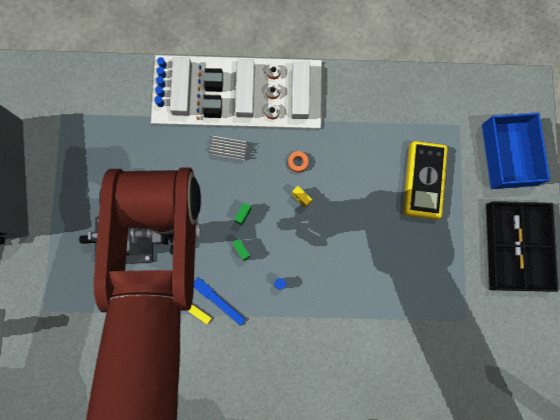

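The stack is closed: plate, spacer, bobbin and cap in line, with no strip visible between them. The bystanders that show in the top view are where they were at the start. Handing in.

```bash
python3 - <<'E'
from h import *
print(manip.job_done())
E
```

```text
the job is handed in; nothing more can be done
None
```

The winder is loaded: grey spacer, then black bobbin, then the cap hole first over the catches and against the bobbin. I handed the job in at about 37 s of the 72 s allowed; no verdict came back.

- **Pressing home:** I pushed the cap to about 15 N, drag of 4–6 N included. Movement was under 1 mm past the catch drag, so I estimate the plate gave about 1.2–1.4 mm (from the force).
- **First release failed a check:** when I let go, the spring threw the cap back. It drooped by roughly 0.09 rad, leaving a wedge-shaped gap of about 2.3 mm at the top edge.
- **Fix:** I pushed it level again with the shut fingers on the stub, to about 16 N, and eased off slowly.
- **Last checks:** the last wrist pictures showed the cap flush with the bobbin and no gap at the spacer or the plate. The tool was clear of everything, with the force reading at noise level.
- **Bystanders:** those visible in the last top view looked unmoved by eye. The arm hid part of the yellow pry tool.

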